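# Hold a loaded tray in the curing box

### The arm

A 6-joint arm with a two-finger parallel gripper is mounted at the origin on the work surface; the furniture and walls round the work are solid. World frame = base frame: x ahead of the robot, y to its left, z up, the work surface at z = 0. Lengths are in m, angles in rad, forces in N, time in s.
With the tool pointing down it reaches from about 0.375 to 0.75 m from the base axis. Payload 9 kg.
Tool frame: the origin (TCP) lies between the finger pads; the fingertips stand 22 mm ahead of it and the grasp point (between the pads) lies 3 mm ahead of it; z points along the fingers, x is the direction in which the jaws open and shut, and the axes are right-handed (so a half turn about z gives the same grasp; the last joint's range is limited). The gripper opens to 85 mm and grips with 20 to 120 N. Pads are 22 mm wide; open, the fingers measure 114 mm over their backs; the gripper's body (76 mm by 85 mm) begins 54 mm behind the grasp point. The pads swing forward as they close: fully open they stand 13 mm farther back than shut.
Start: joints at [1.065, 0.104, 0.097, 1.564, 0, 1.353], TCP at [0.17, 0.575, 0.253] pointing down, gripper open.
Joint ranges: [-2.99, 2.99], [-0.84, 1.86], [-1.1, 1.16], [-1.84, 2.11], [-1.51, 1.56], [-3.14, 3.14]. Speed limits (rad/s): [2.22, 2.22, 2.57, 3.14, 3.14, 3.14].

### API

Orientations are given as [roll, pitch, yaw] about the fixed x, y, z axes, in that order (R = Rz(yaw) Ry(pitch) Rx(roll)).
In Python, from rig import get_state, optics, manip gives the robot as it stands.
- The arm moves only by the tool step_arm, never from a script. Its argument "commands" is a list of rows, each an object with "xyz": the shift along the tool's x, y, z scaled (see below), a list of three; "delta_rot": the turn, a rotation vector about the tool's x, y, z scaled (see below), a list of three; "jaw": the opening, from -1 (shut) to 1 (fully open), so that 0 is half open. A call has 1 to 5 rows; each row shifts and turns the commanded pose from where the row before left it, along the tool's axes as they then stand; what a row does not reach is not made up. The controller multiplies each number of a shift by 0.2 m and each number of a turn by 45 degrees. A row lasts 1/10 s, in which the tool goes at most 50 mm and 8.59 degrees, less where a joint would pass 70% of its speed; a pose out of reach is approached as far as the arm can. A call with a number of a shift or a turn outside -1 to 1 is refused whole. A call with a gripper value outside its range is refused whole. The fingers move at their own pace and stop on an object; "force" is the grip in N (left out, the last holds). Time passes only in rows, so rows that do not move let the fingers close. It gives the time, the measured TCP pose, the force and the opening at its end, in the units of the state.
- get_state(): the state, without advancing time (a new reading comes with each control period).
- optics.grab_frame(name): name is "scene" or "top"; returns (picture, depth): 384x512x3 uint8, red, green, blue; 384x512 float32, m along the optical axis (not along the pixel's ray), 0 where there is no reading.
- optics.calibration(name): a dict with "fovy" (degrees; the focal length in pixels is half the picture's height over the tangent of half this angle, whatever the lens; pixels are square), "cx", "cy" (the principal point, pixels), "k1" (the pictures are not rectified: a ray, as slopes to the right and down, at radius r is drawn at 1 + k1 r^2 times it, then the intrinsics apply), "pose" (4x4, takes a point from camera to world coordinates). Camera axes: x right, y up, looking along -z (the intrinsics and any distortion apply to the point x, -y, -z); pixel columns grow to the right and rows downward; lengths in m; the calibration is good to about 2 mm. A picture is of the moment at which its call begins. calibration takes no time and is no camera call.
- manip.sign_off(): hands the job in, once; it reports no verdict.
Trained networks look in the newest picture that a camera, given by its name, has taken for a name from the list of things; names that differ only in an ending like _2 or _b are one class to them, and where a whole thing is asked for, a point or a joint stands for the part that bears it (a point fixed in the world has none). Each returns a list of dicts, best first, with "conf" (0 to 1); they miss things now and then, are a little off and sometimes report something else, mostly with a low value. They report only what shows in the picture. A call takes as long as a camera call. They do not tell look-alikes from the thing itself.
- optics.search_frame(camera, label): "box" ([left, top, right, bottom] in pixels, round what is visible of it).
- optics.spot_point(camera, label): "position" ([column, row] in pixels: a listed point, or the origin of a listed thing).
The state is a dict: "t": time; "q": joint angles; "qd": joint speeds; "effort": joint torques, N m; "position": TCP position; "tcp_rot": TCP orientation; "wrist_force": force on the tool from outside, world axes, zero at the start; "torque": the same for the moment, N m; "finger_gap": finger opening in m.
Only numpy, scipy, OpenCV 4.12 (cv2) and the standard library are available. Lean on these libraries where they do the work, as an engineer would, in place of code of your own. Each camera call takes 0.05 s, during which the arm holds its last target.

### The job

Pick up the small metal tray with the two stones by its upright handle and, keeping it level, pass it nose first through the slot in the front of the curing box, on against the spring inside, until its shield plate closes flush on the box front. Finish still gripping the handle and holding the tray fully home against the spring, both stones still in the tray; leave the vial, the dish and the glue tube where they are.

Things in the scene. Friction and masses are not known exactly. Their poses are not given: they have to be found in the camera images.
- tray: Loose grey metal tray, about 0.15 kg with load, standing on the bench. Origin: on its underside, below the middle of the handle; x forward to the nose, z up. Along x: upright handle at 0, a bar 14 mm wide and 8 high to the shield plate (front face at x = 43), open-top pan (x = 43 to 123, 56 wide, 24 high, floor and walls 3, a 13 high divider at x = 86), tapered nose to x = 143.
- tray_handle (a point): middle of the handle's upper part, 60 mm above the tray's underside: the place to grip. The handle is an upright plate 12 mm thick along the tray's x, 32 wide along y, 75 high from the underside, free on all sides above 38 mm, to be pinched across its thickness (along the tray's x). Axes as the tray's.
- tray_shield (a point): point on the front face of the shield, an upright plate 84 mm wide and 38 high from the tray's underside; the point is at x = 43, y = 0, 14 mm above the underside, so it is level with the slot centre when the pan is centred in the slot. Axes as the tray's.
- tray_nose (a point): tip of the tray's nose, at x = 143 mm, y = 0, 14 mm above the underside. From x = 123 to 143 the nose tapers by 5 mm on each side, 4 mm from below and 6 mm from above. Axes as the tray's.
- stone_a: loose rough oval blackish-green stone, 20x30x17 mm, in the pan's rear half; origin at its underside
- stone_b: loose rough oval blackish-blue stone, 21x33x17 mm, in the pan's front half; origin at its underside
- curing_box: Grey metal box fixed to the bench, 130 deep (x), 136 wide (y), 108 mm high, amber window in its top. Origin: centre of its underside; x points inward, from the front (x = -65 mm, wall 4 thick) to the back. In the front is a slot 60 wide, 28 high: 2 mm larger than the pan on every side; sill 40 mm, upper edge 68 mm above the bench. Hollow, no rails: the tray must be carried.
- slot (a point): centre of the slot in the plane of the box's front face, 54 mm above the bench, y = 0; axes as the box's (x inward). With the tray fully home the tray_shield point lies on it, within the 2 mm play sideways and in height.
- ejector (a joint): spring-loaded plate inside the box, pushed inward by the tray's nose; 0 m at rest (face 80 mm behind the box front), 0.020 m with the shield flush on the box front, stop at 0.030. The spring pushes back with 2.4 N at first touch, 4 N at 0.020 m, and moves the tray out again if let go.
- ejector_face (a point): middle of the front face of the ejector plate, on the slot's axis
- vial: clear standing bead vial with black cap, 29 mm across, 52 high, loose bystander; origin at its underside
- pin_dish: small pale round dish, 69 mm across, 16 high, loose bystander; origin at its underside
- glue_tube: lying yellow tube with red cap, 30x113x23 mm, loose bystander; origin at its underside
Not all that is in view belongs to the job. What is shaped like the tray but red is not meant.

How it is judged:
By the outcome, as a careful person would: the job done as asked, in the order asked, and still so for the second after the job is handed in, while the arm keeps its last pose, push and grip.
It also fails if it takes over 45 s, if anything falls off the work surface, if the arm or the gripper's body presses on something with over 40 N, if the wrist force passes 120 N, or if a joint passes its speed limit or range.

## Working session

There is one attempt and no reset: what is moved stays moved. The work goes in short steps, Python scripts to look and compute and a tool call to move; the robot and the scene stay as the last step left them, time stands still between calls to the robot, and variables do not carry over. Pictures are saved under pics/ and viewed, and the job is handed in when it is done.

Besides the shell and the picture viewer there is one more tool, called after "Emit:" by a JSON object that holds its "api" and its "payload". step_arm: Moves the arm, as the interface text tells. Shifts and turns lie within -1 to 1; 1 stands for 0.2 m of shift or 45 degrees of turn. Its arguments: {"type":"object","properties":{"commands":{"type":"array","items":{"type":"object","properties":{"xyz":{"type":"array","items":{"type":"number","minimum":-1,"maximum":1}},"delta_rot":{"type":"array","items":{"type":"number","minimum":-1,"maximum":1}},"jaw":{"type":"number"}}}},"force":{"type":"number"}},"required":["commands"]}

```bash
ls; mkdir -p pics; cat > h.py <<'E'
import numpy as np, cv2
from rig import get_state, optics, manip
from scipy.spatial.transform import Rotation as R
def cal(n):
    c=optics.calibration(n); f=192/np.tan(np.radians(c['fovy'])/2); return c,f
def ray(n,px):
    c,f=cal(n); u=(px[0]-c['cx'])/f; v=(px[1]-c['cy'])/f
    d=np.hypot(u,v); r=d
    for _ in range(30): r=d/(1+c['k1']*r*r)
    s=r/d if d>0 else 1
    T=np.array(c['pose']); return T[:3,3], T[:3,:3]@np.array([u*s,-v*s,-1])
def at_z(n,px,z):
    o,d=ray(n,px); return o+d*(z-o[2])/d[2]
def at_d(n,px,dep):
    o,d=ray(n,px); return o+d*dep
def proj(n,P):
    c,f=cal(n); T=np.array(c['pose']); p=(np.asarray(P)-T[:3,3])@T[:3,:3]
    u=p[0]/-p[2]; v=-p[1]/-p[2]; k=1+c['k1']*(u*u+v*v); return np.array([c['cx']+f*u*k,c['cy']+f*v*k])
E
python3 - <<'E'
from h import *
s=get_state(); print(s)
for n in ['scene','top']:
    p,d=optics.grab_frame(n); cv2.imwrite(f'pics/{n}0.png',p[:,:,::-1]); np.save(f'{n}0.npy',d)
    print(n,optics.calibration(n))
    for l in ['tray','tray_handle','tray_shield','tray_nose','slot','curing_box','stone_a','vial','pin_dish','glue_tube']:
        print(l,[(np.round(x['position']).tolist(),round(x['conf'],2)) for x in optics.spot_point(n,l)][:4])
E
```

```text
pics
{'t': 0.0, 'q': array([1.06529118e+00, 1.04682720e-01, 9.64529923e-02, 1.56392143e+00,
       1.97426447e-05, 1.35309806e+00]), 'qd': array([-0.00077806, -0.00038374,  0.00240757,  0.00132068,  0.00284576,
       -0.00103995]), 'effort': array([-2.64511909e-03, -5.56936419e+01,  5.03644645e+01,  1.72712136e-02,
       -5.36668595e-04,  1.54028828e-05]), 'position': array([0.17013723, 0.57504186, 0.25252307]), 'tcp_rot': array([-3.14128076e+00,  1.31859144e-03,  1.28298964e+00]), 'wrist_force': array([ 0.34298027, -0.21438535,  0.49531086]), 'torque': array([ 0.01446787,  0.05495093, -0.01743125]), 'finger_gap': 0.08555945117407812}
scene {'fovy': 56.68480433740808, 'cx': 258.22952825211286, 'cy': 193.21022615189455, 'k1': -0.08972805916575713, 'pose': array([[ 0.7467406 ,  0.48630309, -0.45374859,  0.09501353],
       [-0.66498526,  0.55937122, -0.49487215, -0.45956381],
       [ 0.01315605,  0.67127725,  0.74108959,  0.8115169 ],
       [ 0.        ,  0.        ,  0.        ,  1.        ]])}
tray [([303.0, 283.0], 0.91), ([255.0, 232.0], 0.74)]
tray_handle [([304.0, 272.0], 0.6
[... 494 characters left out ...]
y([[ 0.00991278,  0.98712655, -0.1596337 ,  0.33301665],
       [-0.99994906,  0.00948229, -0.00345827,  0.05297634],
       [-0.00190006,  0.15965985,  0.98717026,  1.39260125],
       [ 0.        ,  0.        ,  0.        ,  1.        ]])}
tray [([346.0, 224.0], 0.94), ([276.0, 217.0], 0.75)]
tray_handle [([278.0, 213.0], 0.92), ([349.0, 222.0], 0.69)]
tray_shield [([286.0, 204.0], 0.58), ([345.0, 210.0], 0.56)]
tray_nose [([354.0, 176.0], 0.85), ([301.0, 178.0], 0.56)]
slot [([230.0, 167.0], 0.69)]
curing_box []
stone_a [([350.0, 204.0], 0.63), ([354.0, 189.0], 0.52)]
vial [([156.0, 196.0], 0.65), ([349.0, 222.0], 0.27)]
pin_dish [([267.0, 243.0], 0.93)]
glue_tube [([139.0, 239.0], 0.58)]
```

View pics/scene0.png

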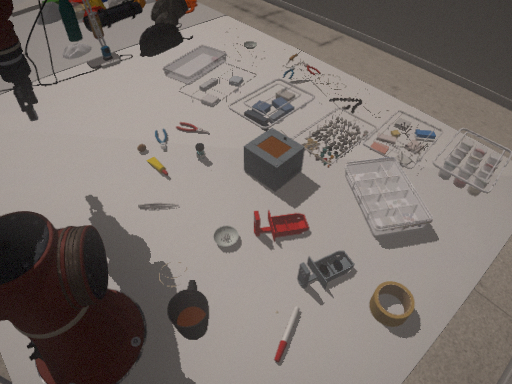

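View pics/top0.png

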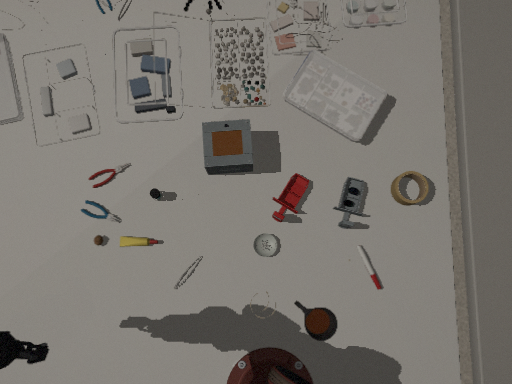

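The grey tray with two dark stones is at scene (325,268) and top (351,200). The red look-alike is at scene (280,224) and top (291,197). The box front faces the robot, at top (230,167). I choose the grey tray and will check it in a close crop.

```bash
python3 - <<'E'
from h import *
t=cv2.imread('pics/top0.png'); s=cv2.imread('pics/scene0.png')
a=cv2.resize(t[160:240,310:390],(400,400),interpolation=cv2.INTER_CUBIC)
b=cv2.resize(s[235:300,285:365],(400,325),interpolation=cv2.INTER_CUBIC)
c=cv2.resize(t[110:190,190:270],(400,300+100),interpolation=cv2.INTER_CUBIC)
d=cv2.resize(s[120:200,230:310],(400,400),interpolation=cv2.INTER_CUBIC)[:200]
im=np.zeros((800,800,3),np.uint8); im[:400,:400]=a; im[:400,400:]=c; im[400:725,:400]=b; 
d=cv2.resize(s[120:200,230:310],(400,400),interpolation=cv2.INTER_CUBIC); im[400:,400:]=d
cv2.imwrite('pics/crop0.png',cv2.resize(im,(600,600)))
print(at_z('top',(349,222),.06),at_z('scene',(304,272),.06))
print('sh',at_z('top',(345,210),.014),at_z('scene',(316,272),.014))
print('nose',at_z('top',(354,176),.014),at_z('scene',(347,259),.014))
print('slot',at_z('top',(230,167),.054),at_z('scene',(259,168),.054))
print('vial',at_z('top',(156,196),0),at_z('scene',(197,162),0))
print('dish',at_z('top',(267,243),0),at_z('scene',(227,239),0))
print('tube',at_z('top',(139,239),0),at_z('scene',(160,166),0))
print('redh',at_z('top',(278,213),.06),at_z('scene',(256,217),.06))
E
```

```text
[ 0.47536762 -0.22126676  0.06      ] [ 0.46876343 -0.21919864  0.06      ]
sh [ 0.51555577 -0.21988114  0.014     ] [ 0.5145215  -0.22482851  0.014     ]
nose [ 0.6176943  -0.24873948  0.014     ] [ 0.60418736 -0.25323827  0.014     ]
slot [0.63276467 0.11836641 0.054     ] [0.63005538 0.12271392 0.054     ]
vial [0.55409018 0.34029274 0.        ] [0.53100656 0.3217791  0.        ]
dish [0.41732275 0.00834632 0.        ] [4.13626558e-01 1.16346237e-02 1.11022302e-16]
tube [0.42567922 0.3846087  0.        ] [0.42706843 0.38684752 0.        ]
redh [ 0.49896416 -0.02063818  0.06      ] [ 0.49326549 -0.01820861  0.06      ]
```

View pics/crop0.png

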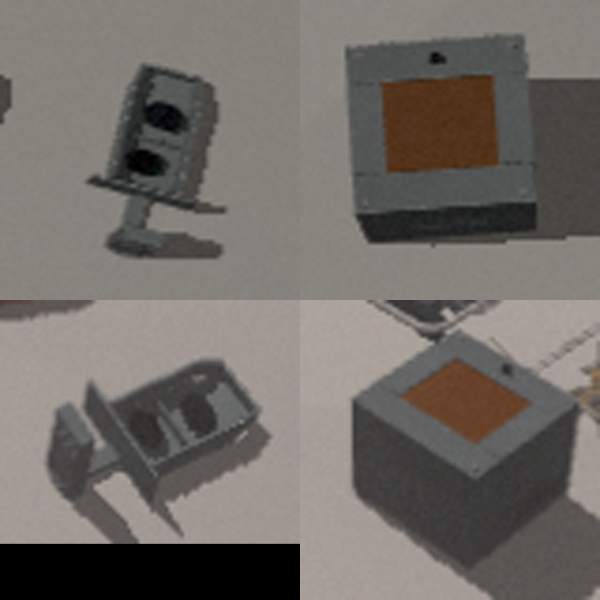

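```bash
cat >> h.py <<'E'
def cloud(n,d):
    c,f=cal(n); v,u=np.mgrid[0:384,0:512].astype(np.float64)
    x=(u-c['cx'])/f; y=(v-c['cy'])/f; r0=np.hypot(x,y); r=r0.copy()
    for _ in range(30): r=r0/(1+c['k1']*r*r)
    s=np.where(r0>0,r/np.maximum(r0,1e-12),1)
    T=np.array(c['pose']); P=np.stack([x*s,-y*s,-np.ones_like(x)],-1)*d[...,None]
    return P@T[:3,:3].T+T[:3,3]
E
python3 - <<'E'
from h import *
for n in ['top','scene']:
    d=np.load(f'{n}0.npy'); P=cloud(n,d)
    m=(d>0)
    # table check near
    for name,c in [('box',(.70,.12)),('tray',(.54,-.23))]:
        rr=.14 if name=='box' else .11
        q=m&(abs(P[...,0]-c[0])<rr)&(abs(P[...,1]-c[1])<rr)
        Z=P[q][:,2]; h,e=np.histogram(Z,bins=np.arange(-.02,.14,.004)); print(n,name,dict(zip(np.round(e[:-1],3).tolist(),h.tolist())))
        if name=='box':
            k=P[q&(P[...,2]>.1)]; r=cv2.minAreaRect((k[:,:2]*1000).astype(np.float32)); print(r, k[:,2].mean())
im=cv2.imread('pics/scene0.png'); c=cv2.resize(im[125:200,235:310],(600,600),interpolation=cv2.INTER_CUBIC)
c=np.clip((c.astype(float)-30)*3,0,255).astype(np.uint8); cv2.imwrite('pics/slot0.png',c)
E
```

```text
top box {-0.02: 0, -0.016: 0, -0.012: 18, -0.008: 462, -0.004: 2350, 0.0: 2274, 0.004: 482, 0.008: 45, 0.012: 25, 0.016: 15, 0.02: 17, 0.024: 14, 0.028: 12, 0.032: 42, 0.036: 91, 0.04: 42, 0.044: 16, 0.048: 13, 0.052: 11, 0.056: 5, 0.06: 14, 0.064: 12, 0.068: 10, 0.072: 19, 0.076: 18, 0.08: 7, 0.084: 15, 0.088: 14, 0.092: 15, 0.096: 25, 0.1: 267, 0.104: 1050, 0.108: 751, 0.112: 111, 0.116: 1, 0.12: 0, 0.124: 0, 0.128: 0, 0.132: 0}
((691.5885620117188, 126.16547393798828), (132.74302673339844, 136.15272521972656), 4.695631980895996) 0.1072980115226632
top tray {-0.02: 0, -0.016: 0, -0.012: 23, -0.008: 429, -0.004: 2029, 0.0: 1955, 0.004: 467, 0.008: 94, 0.012: 82, 0.016: 81, 0.02: 79, 0.024: 31, 0.028: 13, 0.032: 19, 0.036: 25, 0.04: 6, 0.044: 1, 0.048: 1, 0.052: 6, 0.056: 3, 0.06: 3, 0.064: 5, 0.068: 15, 0.072: 26, 0.076: 12, 0.08: 0, 0.084: 0, 0.088: 0, 0.092: 0, 0.096: 0, 0.1: 0, 0.104: 0, 0.108: 0, 0.112: 0, 0.116: 0, 0.12: 0, 0.124: 0, 0.128: 0, 0.132: 0}
scene box {-0.02: 0, -0.016: 0, -0.012: 0, -0.008: 154, -0.004: 2206, 0.0: 506, 0.004: 80, 0.008: 111, 0.012: 58, 0.016: 55, 0
[... 151 characters left out ...]
.076: 66, 0.08: 62, 0.084: 52, 0.088: 59, 0.092: 57, 0.096: 61, 0.1: 180, 0.104: 1010, 0.108: 140, 0.112: 2, 0.116: 0, 0.12: 0, 0.124: 0, 0.128: 0, 0.132: 0}
((690.649658203125, 123.39553833007812), (132.7367401123047, 138.8092041015625), 4.544606685638428) 0.10587029692261465
scene tray {-0.02: 0, -0.016: 0, -0.012: 0, -0.008: 68, -0.004: 3109, 0.0: 2063, 0.004: 199, 0.008: 112, 0.012: 158, 0.016: 140, 0.02: 105, 0.024: 66, 0.028: 34, 0.032: 29, 0.036: 49, 0.04: 8, 0.044: 15, 0.048: 6, 0.052: 9, 0.056: 9, 0.06: 11, 0.064: 12, 0.068: 11, 0.072: 49, 0.076: 7, 0.08: 0, 0.084: 0, 0.088: 0, 0.092: 0, 0.096: 0, 0.1: 0, 0.104: 0, 0.108: 0, 0.112: 0, 0.116: 0, 0.12: 0, 0.124: 0, 0.128: 0, 0.132: 0}
```

View pics/slot0.png

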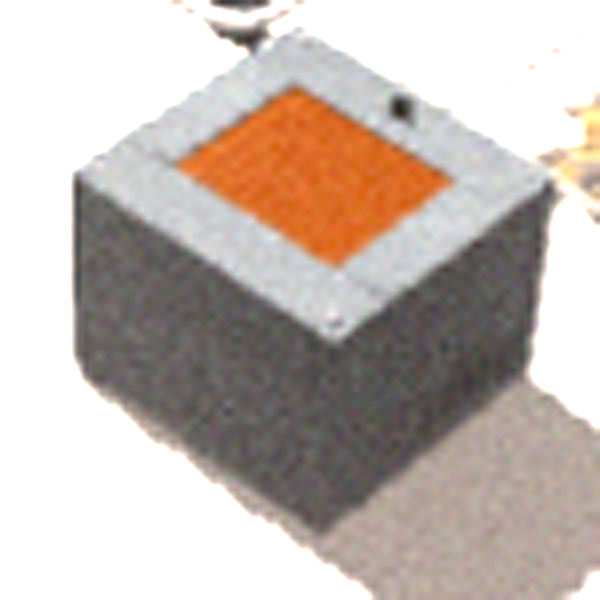

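```bash
python3 - <<'E'
from h import *
for n in ['scene','top']:
    ds=[]
    for i in range(8):
        p,d=optics.grab_frame(n); ds.append(np.where(d>0,d,np.nan))
    D=np.nanmedian(ds,0); np.save(f'{n}m.npy',D)
    P=cloud(n,np.nan_to_num(D))
    yaw=np.radians(4.6); c=np.array([.691,.1245]); Rm=np.array([[np.cos(yaw),-np.sin(yaw)],[np.sin(yaw),np.cos(yaw)]])
    L=(P[...,:2]-c)@Rm; z=P[...,2]
    q=(abs(L[...,1])<.075)&(z>.004)&(z<.103)&(L[...,0]<0)&(L[...,0]>-.09)
    # grid x of face by (y,z)
    for zz in np.arange(.1,0,-.008):
        row=[]
        for yy in np.arange(.064,-.07,-.008):
            k=q&(abs(z-zz)<.004)&(abs(L[...,1]-yy)<.004)
            row.append('%4d'%(np.median(L[k][:,0])*1000) if k.sum() else '   .')
        print('%.3f'%zz,''.join(row))
    q=(abs(L[...,0])<.06)&(z>.004)&(z<.1)&(L[...,1]<0)&(L[...,1]>-.09)
    print('side',np.median(L[q][:,1]) if q.sum() else None, get_state()['t'])
    for zz in np.arange(.1,0,-.008):
        row=[]
        for yy in np.arange(.064,-.07,-.008):
            k=q&(abs(z-zz)<.004)&(abs(L[...,0]-yy)<.004)
            row.append('%4d'%(np.median(L[k][:,1])*1000) if k.sum() else '   .')
        print('%.3f'%zz,''.join(row))
E
```

```text
0.100  -64 -64 -65 -64 -64 -64 -65 -64 -64 -64 -64 -64 -64 -64 -64 -64 -64
0.092  -64 -64 -64 -64 -64 -64 -64 -64 -64 -64 -63 -64 -64 -64 -64 -64 -63
0.084  -64 -64 -64 -64 -65 -64 -64 -64 -64 -64 -63 -64 -64 -64 -64 -64 -64
0.076  -64 -64 -64 -64 -64 -64 -64 -64 -64 -64 -64 -64 -64 -64 -64 -64 -63
0.068  -64 -64 -64 -64 -64 -64 -64 -64 -64 -64 -65 -64 -64 -64 -64 -64 -64
0.060  -64 -64 -64 -64 -64   .   .   .   .   .   .   . -64 -64 -64 -64 -64
0.052  -65 -64 -64 -64 -64   .   .   .   .   .   .   . -64 -65 -64 -64 -64
0.044  -64 -64 -65 -64 -64   .   .   .   .   .   .   . -64 -64 -64 -64 -64
0.036  -64 -64 -64 -64 -64 -63 -63 -64 -64 -64 -64 -64 -64 -65 -64 -64 -64
0.028  -64 -65 -64 -65 -64 -64 -64 -64 -64 -64 -64 -64 -64 -64 -64 -64 -64
0.020  -64 -64 -64 -64 -64 -64 -64 -64 -64 -64 -64 -64 -64 -64 -64 -64 -64
0.012  -64 -64 -33 -29 -35 -34 -32 -34 -35 -64 -64 -64 -64 -64 -64 -64 -64
0.004  -65 -24 -64 -35 -23 -64 -29 -44 -64 -65 -64 -64 -64 -64 -64 -64 -63
side -0.06882649718733094 1.5
0.100    . -69   . -68 -68 -68 -68 -68 -69 -68 -68 -68 -68   . -69 -69   .
0.092    . -68 -68 -
[... 2212 characters left out ...]
   .   .   .   .   .   .   .   .   .   .   .   .
0.060    .   .   .   .   .   .   .   .   .   .   .   .   .   .   .   .   .
0.052    .   .   .   .   .   .   .   .   .   .   .   .   .   .   .   .   .
0.044    .   .   .   .   .   .   .   .   .   .   .   .   .   .   .   .   .
0.036    .   .   .   .   .   .   .   .   .   .   .   .   .   .   .   .   .
0.028    .   .   .   .   .   .   .   .   .   .   .   .   .   .   .   .   .
0.020    .   .   .   .   .   .   .   .   .   .   .   .   .   .   .   .   .
0.012    .   .   .   .   .   .   .   .   .   .   .   .   .   .   . -14   .
0.004    .   . -69   .   .   .   .   .   .   .   .   .   .   .   .   .   .<stdin>:6: RuntimeWarning: All-NaN slice encountered
```

```bash
cat > fit.py <<'E'
from h import *
from scipy.optimize import least_squares
def sdbox(p,lo,hi):
    c=(np.array(lo)+hi)/2; h=(np.array(hi)-lo)/2; q=abs(p-c)-h
    return np.linalg.norm(np.maximum(q,0),axis=-1)+np.minimum(q.max(-1),0)
TR=[((-6,-16,0),(6,16,75)),((0,-7,0),(43,7,8)),((39,-42,0),(43,42,38)),((43,-28,0),(123,28,3)),((43,-28,0),(123,-25,24)),((43,25,0),(123,28,24)),((120,-28,0),(123,28,24)),((84.5,-28,0),(87.5,28,13)),((43,-28,0),(46,28,24))]
def sdtray(p):
    d=np.min([sdbox(p,np.array(a,float),np.array(b,float)) for a,b in TR],0)
    # nose: approximate as box shrunk with x
    t=np.clip((p[:,0]-123)/20,0,1); lo=np.stack([0*t+123,-28+5*t,4*t],1); hi=np.stack([0*t+143,28-5*t,24-6*t],1)
    q=abs(p-(lo+hi)/2)-(hi-lo)/2; n=np.linalg.norm(np.maximum(q,0),axis=-1)+np.minimum(q.max(-1),0)
    return np.minimum(d,n)
def fit_tray(P,x0,level=True,zmin=.006):
    # x0: x,y,z (mm), yaw deg, roll, pitch
    P=P*1000; c,s=np.cos(np.radians(x0[3])),np.sin(np.radians(x0[3]))
    L=(P-np.array(x0[:3])); L=np.stack([c*L[...,0]+s*L[...,1],-s*L[...,0]+c*L[...,1],L[...,2]],-1)
    m=(L[...,0]>-15)&(L[...,0]<152)&(abs(L[...,1])<50)&(L[...,2]>zmin*1000)&(L[...,2]<82)&np.isfinite(L).all(-1)
    # drop interior (stones)
    m&=~((L[...,0]>50)&(L[...,0]<116)&(abs(L[...,1])<20))
    Q=P[m]
    def tf(x):
        r=R.from_euler('ZYX',[x[3],x[4] if len(x)>4 else 0,x[5] if len(x)>4 else 0],degrees=True).as_matrix()
        return (Q-x[:3])@r
    f=lambda x: sdtray(tf(x))
    x=np.array(x0[:4] if level else x0,float)
    r=least_squares(f,x,loss='soft_l1',f_scale=1.,x_scale=1,diff_step=1e-4); return r.x,len(Q),np.median(abs(f(r.x)))
E
python3 - <<'E'
from fit import *
for n in ['scene','top']:
    P=cloud(n,np.nan_to_num(np.load(n+'m.npy')))
    print(n,'tray',[np.round(v,2) for v in fit_tray(P,[470,-220,0,-12,0,0])])
    X,Y,Z=P[...,0],P[...,1],P[...,2]
    tb=(abs(X-.55)<.03)&(abs(Y+.12)<.03)|(abs(X-.58)<.03)&(abs(Y-.03)<.015); print('table z',np.median(Z[tb])*1e3, end=' ')
    # box
    yaw=np.radians(4.6); c=np.array([.691,.1245])
    def loc(c,yaw):
        Rm=np.array([[np.cos(yaw),-np.sin(yaw)],[np.sin(yaw),np.cos(yaw)]]); return (P[...,:2]-c)@Rm
    L=loc(c,yaw)
    k=(abs(L[...,0]+.064)<.003)&(abs(L[...,1])<.062)&(Z>.02)&(Z<.1)
    a=np.polyfit(L[k][:,1],L[k][:,0],1); yf=np.degrees(yaw-a[0]); print('front',a[1],'yaw',yf,k.sum(),end=' ')
    top=(abs(L[...,0])<.06)&(abs(L[...,1])<.06)&(Z>.1); print('topz',np.median(Z[top]))
    if n=='scene':
        k=(abs(L[...,1]+.0685)<.003)&(abs(L[...,0])<.055)&(Z>.01)&(Z<.1)
        a=np.polyfit(L[k][:,0],L[k][:,1],1); print('side',a[1],'yaw',np.degrees(yaw+a[0]))
    # slot gap: pts in z band with face
    for zb in [(.046,.062)]:
        g=(L[...,0]<-.06)&(L[...,0]>-.07)&(Z>zb[0])&(Z<zb[1]); y=np.sort(L[g][:,1]); print('slot edges',y[y<0].max() if 1 else 0, np.percentile(y[y<0],99), y[y>0].min(), np.percentile(y[y>0],1))
    kk=(Z>.1)&(abs(L[...,0])<.09)&(abs(L[...,1])<.09); r=cv2.minAreaRect((P[kk][:,:2]*1000).astype(np.float32)); print(r)
E
```

```text
scene tray [array([ 4.7215e+02, -2.1603e+02, -2.7000e-01, -1.5090e+01]), np.int64(754), np.float64(0.49)]
table z -1.2810741654447622 front -0.06447462963303227 yaw 4.698922402802326 488 topz 0.10626845119324707
side -0.0688296188460006 yaw 4.622274914161635
slot edges -0.032949944338775565 -0.033116805768865505 0.028873404853316815 0.028964098231106225
((691.3811645507812, 123.49808502197266), (131.58128356933594, 137.17782592773438), 5.080533027648926)
top tray [array([ 4.7252e+02, -2.1527e+02,  1.3000e-01, -1.4490e+01]), np.int64(394), np.float64(0.54)]
table z -0.16327253467385283 front -0.0644696180578423 yaw 4.7947856944625995 232 topz 0.10722009081055206
slot edges -0.03020989180874742 -0.030643413817175988 0.03126243454913572 0.0317242193679309
((691.0499267578125, 125.89262390136719), (130.56982421875, 135.70433044433594), 4.797770977020264)
```

```bash
cat > plan.py <<'E'
from h import *
import json,sys
def plan(wps,step=.048,ang=8.4,start=None):
    s=get_state(); p=np.array(s['position']); r=R.from_euler('xyz',s['tcp_rot'])
    if start is not None: p,r=start
    out=[]
    for w in wps: # x,y,z,yawdeg (tool down) , optional n rows
        tp=np.array(w[:3]); tr=R.from_euler('xyz',[np.pi,0,np.radians(w[3])])
        n=max(int(np.ceil(np.linalg.norm(tp-p)/step)),int(np.ceil(np.degrees((r.inv()*tr).magnitude())/ang)),1)
        if len(w)>4: n=max(n,w[4])
        p0,r0=p.copy(),r; rv=(r0.inv()*tr).as_rotvec()
        for i in range(1,n+1):
            gp=p0+(tp-p0)*i/n; gr=r0*R.from_rotvec(rv*i/n)
            a=np.round(r.inv().apply(gp-p)/.2,4); b=np.round(np.degrees((r.inv()*gr).as_rotvec())/45,4)
            p=p+r.apply(a*.2); r=r*R.from_rotvec(np.radians(b*45)); out.append((a.tolist(),b.tolist()))
    for i in range(0,len(out),5):
        print('; '.join(f"{a} {b}" for a,b in out[i:i+5]))
    print(len(out),p,np.degrees(r.as_euler('xyz')))
E
python3 - <<'E'
from plan import *
plan([(.45,.20,.22,25),(.4723,-.2157,.16,-14.8)])
E
```

```text
[-0.1403, 0.1874, 0.0167] [-0.0, -0.0, 0.1078]; [-0.1239, 0.1985, 0.0166] [-0.0, -0.0, 0.1078]; [-0.1067, 0.2083, 0.0167] [-0.0, -0.0, 0.1078]; [-0.0887, 0.2166, 0.0166] [-0.0, -0.0, 0.1078]; [-0.07, 0.2233, 0.0167] [-0.0, -0.0, 0.1078]
[-0.0509, 0.2285, 0.0166] [-0.0, -0.0001, 0.1078]; [-0.0315, 0.2319, 0.0167] [-0.0, 0.0, 0.1078]; [-0.0117, 0.2338, 0.0166] [-0.0, 0.0, 0.1078]; [0.0082, 0.2339, 0.0167] [-0.0, 0.0, 0.1078]; [0.0278, 0.2324, 0.0167] [-0.0, 0.0, 0.1078]
[-0.0864, 0.2145, 0.0333] [-0.0, 0.0, 0.0983]; [-0.0695, 0.2206, 0.0334] [-0.0, 0.0, 0.0983]; [-0.0524, 0.2253, 0.0333] [-0.0, 0.0, 0.0982]; [-0.0349, 0.2286, 0.0333] [-0.0, 0.0, 0.0983]; [-0.0171, 0.2306, 0.0333] [-0.0, 0.0, 0.0983]
[0.0008, 0.2313, 0.0334] [-0.0, 0.0, 0.0983]; [0.0185, 0.2305, 0.0333] [-0.0, 0.0, 0.0982]; [0.0363, 0.2284, 0.0333] [-0.0, 0.0, 0.0983]; [0.0538, 0.2249, 0.0333] [-0.0, 0.0, 0.0983]
19 [ 0.4722998  -0.21568991  0.16000551] [-1.79999395e+02  1.68338232e-03 -1.48003882e+01]
```

Emit:
{"api": "step_arm", "payload": {"commands": [{"xyz": [-0.14,0.187,0.017],"delta_rot": [0,0,0.108],"jaw": 1},{"xyz": [-0.124,0.198,0.017],"delta_rot": [0,0,0.108],"jaw": 1},{"xyz": [-0.107,0.208,0.017],"delta_rot": [0,0,0.108],"jaw": 1},{"xyz": [-0.089,0.217,0.017],"delta_rot": [0,0,0.108],"jaw": 1},{"xyz": [-0.07,0.223,0.017],"delta_rot": [0,0,0.108],"jaw": 1}]}}

```text
t: 2.4
position: [0.3106, 0.3861, 0.2363]
tcp_rot: [3.141, -0.001, 0.856]
wrist_force: [0.5, -0.5, -0.8]
finger_gap: 0.0852
```

Emit:
{"api": "step_arm", "payload": {"commands": [{"xyz": [-0.051,0.228,0.017],"delta_rot": [0,0,0.108],"jaw": 1},{"xyz": [-0.032,0.232,0.017],"delta_rot": [0,0,0.108],"jaw": 1},{"xyz": [-0.012,0.234,0.017],"delta_rot": [0,0,0.108],"jaw": 1},{"xyz": [0.008,0.234,0.017],"delta_rot": [0,0,0.108],"jaw": 1},{"xyz": [0.028,0.232,0.017],"delta_rot": [0,0,0.108],"jaw": 1}]}}

```text
t: 2.9
position: [0.4502, 0.198, 0.2195]
tcp_rot: [3.141, -0.001, 0.431]
wrist_force: [0.7, 0.7, -0.5]
finger_gap: 0.0855
```

Emit:
{"api": "step_arm", "payload": {"commands": [{"xyz": [-0.086,0.214,0.033],"delta_rot": [0,0,0.098],"jaw": 1},{"xyz": [-0.07,0.22,0.033],"delta_rot": [0,0,0.098],"jaw": 1},{"xyz": [-0.052,0.225,0.033],"delta_rot": [0,0,0.098],"jaw": 1},{"xyz": [-0.035,0.229,0.033],"delta_rot": [0,0,0.098],"jaw": 1},{"xyz": [-0.017,0.231,0.033],"delta_rot": [0,0,0.098],"jaw": 1}]}}

```text
t: 3.4
position: [0.4612, -0.033, 0.1863]
tcp_rot: [3.141, -0.001, 0.047]
wrist_force: [0.9, 0.7, -0.2]
finger_gap: 0.0854
```

Emit:
{"api": "step_arm", "payload": {"commands": [{"xyz": [0.001,0.231,0.033],"delta_rot": [0,0,0.098],"jaw": 1},{"xyz": [0.018,0.23,0.033],"delta_rot": [0,0,0.098],"jaw": 1},{"xyz": [0.036,0.228,0.033],"delta_rot": [0,0,0.098],"jaw": 1},{"xyz": [0.054,0.225,0.033],"delta_rot": [0,0,0.098],"jaw": 1},{"xyz": [0,0,0],"delta_rot": [0,0,0],"jaw": 1}]}}

```text
t: 3.9
position: [0.4705, -0.2202, 0.1587]
tcp_rot: [3.141, 0.001, -0.265]
wrist_force: [-0.4, 0.3, 0.2]
finger_gap: 0.0857
```

```bash
python3 - <<'E'
from plan import *
s=get_state(); print(s['t'],s['position'],np.degrees(s['tcp_rot']),s['q'],s['wrist_force'])
p,d=optics.grab_frame('scene'); cv2.imwrite('pics/s1.png',cv2.resize(p[180:310,220:400,::-1],(720,520)))
plan([(.4723,-.2157,.09,-14.8,4),(.4723,-.2157,.063,-14.8,3)])
E
```

```text
3.9 [ 0.47053803 -0.22016625  0.15871015] [ 1.79955589e+02  2.99887080e-02 -1.52063534e+01] [-6.89260752e-01 -1.39140495e-01 -3.14853528e-01  1.39524159e+00
 -9.21796659e-04  1.14693638e+00] [-0.39245537  0.27808852  0.22511331]
[0.0015, -0.003, 0.0864] [-0.0001, 0.0003, -0.0012]; [0.0015, -0.0031, 0.0864] [-0.0002, 0.0004, -0.0012]; [0.0015, -0.003, 0.0864] [-0.0001, 0.0003, -0.0011]; [0.0014, -0.0031, 0.0864] [-0.0001, 0.0003, -0.0012]; [0.0, 0.0, 0.045] [-0.0, 0.0, -0.0]
[0.0, 0.0, 0.045] [-0.0, 0.0, -0.0]; [0.0, 0.0, 0.045] [-0.0, 0.0, -0.0]
7 [ 0.4722949  -0.21569133  0.06300706] [-1.79997770e+02  1.53884238e-03 -1.48009131e+01]
```

View pics/s1.png

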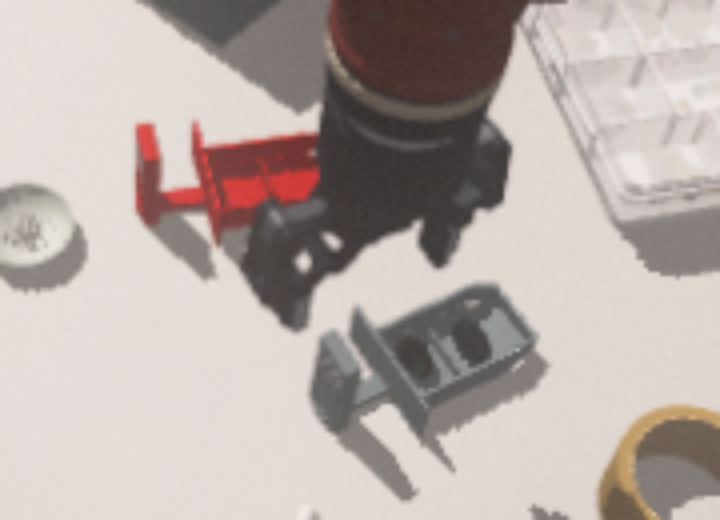

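The picture shows the open gripper over the grey tray's handle (crop 335,370), with the jaws lined up along the tray. The stones are still in the pan. Descending.

Emit:
{"api": "step_arm", "payload": {"commands": [{"xyz": [0.0015,-0.003,0.086],"delta_rot": [0,0,-0.001],"jaw": 1},{"xyz": [0.0015,-0.003,0.086],"delta_rot": [0,0,-0.001],"jaw": 1},{"xyz": [0.0015,-0.003,0.086],"delta_rot": [0,0,-0.001],"jaw": 1},{"xyz": [0.0015,-0.003,0.086],"delta_rot": [0,0,-0.001],"jaw": 1},{"xyz": [0,0,0.045],"delta_rot": [0,0,0],"jaw": 1}]}}

```text
t: 4.45
position: [0.4726, -0.2121, 0.0809]
tcp_rot: [-3.141, 0.001, -0.253]
wrist_force: [0.4, 0.7, -1.4]
finger_gap: 0.0853
```

Emit:
{"api": "step_arm", "payload": {"commands": [{"xyz": [0,0,0.045],"delta_rot": [0,0,0],"jaw": 1},{"xyz": [0,0,0.045],"delta_rot": [0,0,0],"jaw": 1},{"xyz": [0,0,0],"delta_rot": [0,0,0],"jaw": 1},{"xyz": [0,0,0],"delta_rot": [0,0,0],"jaw": 1}]}}

```text
t: 4.85
position: [0.4731, -0.2136, 0.0644]
tcp_rot: [-3.142, -0.0, -0.255]
wrist_force: [-0.4, -0.1, 0.3]
finger_gap: 0.0852
```

```bash
python3 - <<'E'
from plan import *
s=get_state(); print(s['t'],s['position'],np.degrees(s['tcp_rot']),s['wrist_force'])
plan([(.4723,-.2157,.063,-14.8)])
E
```

```text
4.85 [ 0.47307076 -0.21361303  0.06438689] [-1.79998552e+02 -1.46052310e-02 -1.45965107e+01] [-0.37495252 -0.1122017   0.28333906]
[-0.0011, 0.0111, 0.0069] [-0.0, -0.0003, 0.0045]
1 [ 0.47229875 -0.21570599  0.06300678] [-1.79998524e+02 -1.10005110e-03 -1.47990104e+01]
```

Emit:
{"api": "step_arm", "payload": {"commands": [{"xyz": [-0.001,0.011,0.007],"delta_rot": [0,0,0.0045],"jaw": 1},{"xyz": [0,0,0],"delta_rot": [0,0,0],"jaw": 0},{"xyz": [0,0,0],"delta_rot": [0,0,0],"jaw": -0.4},{"xyz": [0,0,0],"delta_rot": [0,0,0],"jaw": -0.6},{"xyz": [0,0,0],"delta_rot": [0,0,0],"jaw": -1}], "force": 40}}

```text
t: 5.35
position: [0.4723, -0.2157, 0.0628]
tcp_rot: [-3.142, -0.0, -0.258]
wrist_force: [0.2, -1.0, 0.7]
finger_gap: 0.0282
```

Emit:
{"api": "step_arm", "payload": {"commands": [{"xyz": [0,0,0],"delta_rot": [0,0,0],"jaw": -1},{"xyz": [0,0,0],"delta_rot": [0,0,0],"jaw": -1},{"xyz": [0,0,0],"delta_rot": [0,0,0],"jaw": -1}], "force": 90}}

```text
t: 5.65
position: [0.4723, -0.2157, 0.0629]
tcp_rot: [3.142, -0.0, -0.258]
wrist_force: [-0.6, 0.8, 2.6]
finger_gap: 0.0109
```

```bash
python3 - <<'E'
from fit import *
s=get_state(); print(s['t'],s['position'],np.degrees(s['tcp_rot']),s['wrist_force'],s['torque'],s['finger_gap'])
for n in ['scene','top']:
    ds=[]
    for i in range(3):
        p,d=optics.grab_frame(n); ds.append(np.where(d>0,d,np.nan))
    P=cloud(n,np.nan_to_num(np.nanmedian(ds,0)))
    # use only the pan/shield: drop x<30 region by masking points above z 40
    P[P[...,2]>.040]=np.nan
    print(n,'tray',[np.round(v,2) for v in fit_tray(P,[472.3,-215.7,0,-14.8,0,0])])
    cv2.imwrite(f'pics/{n}2.png',cv2.resize(p[180:310,220:400,::-1] if n=='scene' else p[150:260,290:410,::-1],(720,520)))
E
```

```text
5.65 [ 0.47228163 -0.21569338  0.06289774] [ 1.79996606e+02 -1.19477415e-02 -1.47988309e+01] [-0.59657505  0.80392446  2.6019324 ] [ 0.10067375  0.20503652 -0.02330455] 0.010891480972694611
scene tray [array([ 4.7121e+02, -2.1573e+02,  2.1000e-01, -1.5410e+01]), np.int64(490), np.float64(0.68)]
top tray [array([ 471.27, -215.08,    4.58,  -14.66]), np.int64(160), np.float64(0.64)]<stdin>:7: RuntimeWarning: All-NaN slice encountered
```

View pics/scene2.png

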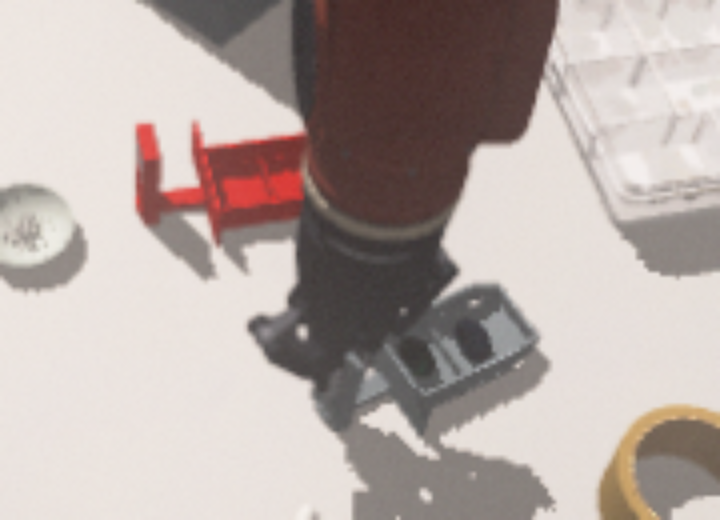

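The gripper has closed on the grey handle, with a measured gap of 10.9 mm, and both stones are in the pan. Before lifting I'll check the pan's height relative to the underside, using the depth pictures saved earlier.

```bash
python3 - <<'E'
from fit import *
for n,x0,tz in [('scene',(472.2,-216.0,-15.1),-1.28),('top',(472.5,-215.3,-14.5),-.16)]:
    P=cloud(n,np.nan_to_num(np.load(n+'m.npy')))*1000
    c,s=np.cos(np.radians(x0[2])),np.sin(np.radians(x0[2])); X=P[...,0]-x0[0];Y=P[...,1]-x0[1]
    lx=c*X+s*Y; ly=-s*X+c*Y; z=P[...,2]
    for nm,m in [('rim+',(lx>50)&(lx<118)&(abs(ly-26.5)<1.2)),('rim-',(lx>50)&(lx<118)&(abs(ly+26.5)<1.2)),('front rim',(abs(lx-121.5)<1.2)&(abs(ly)<24)),('nose',(lx>126)&(lx<142)&(abs(ly)<20)),('shieldtop',(abs(lx-41)<1.5)&(abs(ly)<38)),('handle top',(abs(lx)<4)&(abs(ly)<13)),('bar',(lx>20)&(lx<36)&(abs(ly)<5)),('floor',(lx>92)&(lx<117)&(abs(ly)>19)&(abs(ly)<23)),('tbl',(lx>50)&(lx<130)&(ly>45)&(ly<70))]:
        v=z[m]; print(n,nm,len(v),np.round(np.percentile(v,[10,50,75,90]),1) if len(v) else '')
    # wall outer side facing camera: lowest / highest z
    m=(lx>50)&(lx<118)&(ly<-26)&(ly>-30); h,e=np.histogram(z[m],np.arange(-4,30,2)); print(dict(zip(e.tolist(),h.tolist())))
    for a in range(123,147,3):
        m=(lx>=a)&(lx<a+3)&(abs(ly)<18); print(a,np.round(np.median(z[m]),1),end=' ')
    print()
E
```

```text
scene rim+ 84 [ 5.7 16.4 22.3 23.9]
scene rim- 22 [22.9 23.4 23.6 23.9]
scene front rim 12 [1.9 2.8 3.1 3.2]
scene nose 111 [ 3.4  5.4 10.  16.6]
scene shieldtop 111 [ 5.9 25.5 36.6 37.8]
scene handle top 32 [74.2 74.8 75.1 75.3]
scene bar 23 [7.3 7.6 8.2 8.5]
scene floor 12 [1.8 2.9 3.3 3.7]
scene tbl 212 [-0.7  0.   0.4  0.9]
{-4: 1, -2: 14, 0: 5, 2: 8, 4: 4, 6: 8, 8: 9, 10: 2, 12: 8, 14: 9, 16: 5, 18: 8, 20: 8, 22: 25, 24: 1, 26: 0}
123 2.7 126 3.4 129 3.8 132 4.7 135 5.2 138 9.7 141 17.8 144 nan 
top rim+ 24 [13.2 23.  24.9 25.3]
top rim- 22 [15.5 23.  24.2 24.6]
top front rim 11 [1.5 3.4 4.  4.6]
top nose 85 [ 3.6  5.6  9.8 17. ]
top shieldtop 76 [ 3.9 26.3 36.5 37.8]
top handle top 26 [73.  74.5 75.1 75.4]
top bar 20 [6.2 7.9 8.5 9.7]
top floor 20 [1.8 3.  4.1 4.2]
top tbl 224 [-1.7 -0.4  0.6  1.3]
{-4: 0, -2: 0, 0: 0, 2: 0, 4: 0, 6: 0, 8: 0, 10: 0, 12: 0, 14: 0, 16: 0, 18: 0, 20: 1, 22: 8, 24: 6, 26: 0}
123 3.5 126 4.3 129 4.8 132 5.2 135 5.5 138 12.3 141 17.9 144 nan
  return _methods._mean(a, axis=axis, dtype=dtype,
  ret = ret.dtype.type(ret / rcount)
```

Emit:
{"api": "step_arm", "payload": {"commands": [{"xyz": [0,0,-0.02],"delta_rot": [0,0,0],"jaw": -1},{"xyz": [0,0,-0.06],"delta_rot": [0,0,0],"jaw": -1},{"xyz": [0,0,-0.1],"delta_rot": [0,0,0],"jaw": -1},{"xyz": [0,0,-0.12],"delta_rot": [0,0,0],"jaw": -1},{"xyz": [0,0,-0.12],"delta_rot": [0,0,0],"jaw": -1}]}}

```text
t: 6.45
position: [0.472, -0.2155, 0.148]
tcp_rot: [-3.141, 0.0, -0.258]
wrist_force: [0.2, -0.1, -1.5]
finger_gap: 0.0104
```

Emit:
{"api": "step_arm", "payload": {"commands": [{"xyz": [0,0,-0.08],"delta_rot": [0,0,0],"jaw": -1},{"xyz": [0,0,-0.04],"delta_rot": [0,0,0],"jaw": -1},{"xyz": [0,0,0],"delta_rot": [0,0,0],"jaw": -1},{"xyz": [0,0,0],"delta_rot": [0,0,0],"jaw": -1}]}}

```text
t: 6.85
position: [0.4719, -0.2154, 0.1697]
tcp_rot: [-3.141, 0.001, -0.258]
wrist_force: [-0.2, 0.4, -1.1]
finger_gap: 0.0112
```

```bash
cat > meas.py <<'E'
from fit import *
# measure the tray in tool frame; report rim heights near/far and yaw, offset
def meas(tag,k=4,crop=None):
    s=get_state(); p0=s['position']*1000; yaw=np.degrees(s['tcp_rot'][2]); print(s['t'],np.round(p0,2),np.round(np.degrees(s['tcp_rot']),2),'F',np.round(s['wrist_force'],2),'T',np.round(s['torque'],3),s['finger_gap'])
    for n in ['scene','top']:
        ds=[]
        for i in range(k):
            p,d=optics.grab_frame(n); ds.append(np.where(d>0,d,np.nan))
        cv2.imwrite(f'pics/{n}{tag}.png',p[:,:,::-1]); D=np.nan_to_num(np.nanmedian(ds,0)); np.save(f'{n}{tag}.npy',D)
        P=cloud(n,D); c,sn=np.cos(np.radians(yaw)),np.sin(np.radians(yaw)); X=P[...,0]*1000-p0[0];Y=P[...,1]*1000-p0[1]; z=P[...,2]*1000-(p0[2]-63)
        lx=c*X+sn*Y; ly=-sn*X+c*Y
        P=P.copy(); P[(lx<36)]=np.nan
        for lev in (True,False):
            x,N,e=fit_tray(P,[p0[0],p0[1],p0[2]-63,yaw,0,0],level=lev,zmin=-.01)
            o=np.array([c*(x[0]-p0[0])+sn*(x[1]-p0[1]),-sn*(x[0]-p0[0])+c*(x[1]-p0[1]),x[2]-p0[2]]); print(n,'handle in tool',np.round(o,2),'dyaw',np.round(x[3]-yaw,2),'pitch,roll',np.round(x[4:],2),N,round(e,2))
E
python3 -W ignore - <<'E'
from meas import *
meas('3')
for n in ['scene','top']:
    im=cv2.imread(f'pics/{n}3.png'); im=cv2.resize(im[160:300,250:410] if n=='scene' else im[140:260,290:410],(640,560) if n=='scene' else (560,560)); cv2.imwrite(f'pics/{n}3c.png',im)
E
```

```text
6.85 [ 471.89 -215.43  169.72] [-1.7997e+02  6.0000e-02 -1.4810e+01] F [-0.21  0.41 -1.09] T [0.043 0.103 0.013] 0.011181732504610452
scene handle in tool [ -1.48   0.24 -61.07] dyaw -0.55 pitch,roll [] 714 0.55
scene handle in tool [ -1.25   0.72 -62.61] dyaw -0.61 pitch,roll [-0.65  2.1 ] 714 0.53
top handle in tool [ -1.58   0.6  -60.9 ] dyaw 0.0 pitch,roll [] 370 0.67
top handle in tool [ -1.57   0.7  -60.86] dyaw 0.0 pitch,roll [0.01 0.35] 370 0.66
```

View pics/scene3c.png

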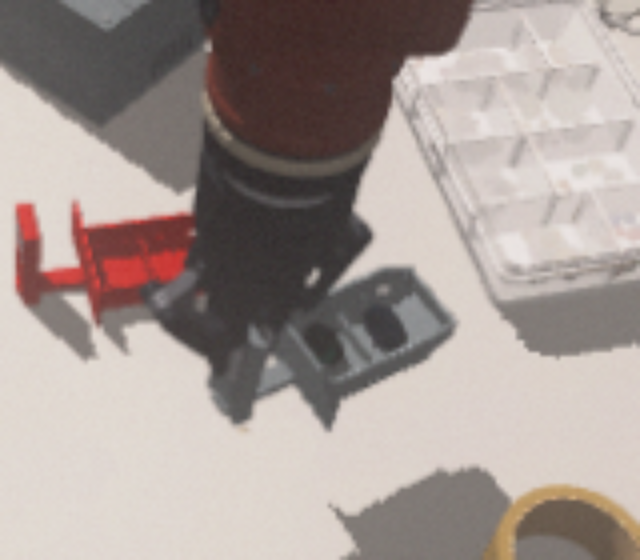

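```bash
python3 - <<'E'
s=open('fit.py').read()
s=s.replace("((120,-28,0),(123,28,24)),","")
s=s.replace("    return np.minimum(d,n)","    hi2=np.stack([0*t+140,25-5*t,30+0*t],1); lo2=np.stack([0*t+120,-25+5*t,3+3.5*t],1); q=abs(p-(lo2+hi2)/2)-(hi2-lo2)/2; c=np.linalg.norm(np.maximum(q,0),axis=-1)+np.minimum(q.max(-1),0); n=np.maximum(n,-c)\n    return np.minimum(d,n)")
open('fit.py','w').write(s)
E
python3 -W ignore - <<'E'
from fit import *
for tag,p0,yaw in [('m',(472.3,-215.7,62.9),-14.8),('3',(471.89,-215.43,169.72),-14.81)]:
  for n in ['scene','top']:
    P=cloud(n,np.nan_to_num(np.load(f'{n}{tag}.npy')))
    c,sn=np.cos(np.radians(yaw)),np.sin(np.radians(yaw)); X=P[...,0]*1000-p0[0];Y=P[...,1]*1000-p0[1]; z=P[...,2]*1000-(p0[2]-62.9)
    lx=c*X+sn*Y; ly=-sn*X+c*Y
    P[lx<36]=np.nan
    for lev in (True,False):
        x,N,e=fit_tray(P,[p0[0],p0[1],p0[2]-63,yaw,0,0],level=lev,zmin=.006 if tag=='m' else -.01)
        o=np.array([c*(x[0]-p0[0])+sn*(x[1]-p0[1]),-sn*(x[0]-p0[0])+c*(x[1]-p0[1]),x[2]-p0[2]]); print(tag,n,np.round(o,2),'dyaw',np.round(x[3]-yaw,2),np.round(x[4:],2),N,round(e,2))
    for nm,m in [('rim+',(lx>50)&(lx<118)&(abs(ly-26.5)<1.5)),('rim-',(lx>50)&(lx<118)&(abs(ly+26.5)<1.5)),('floor',(lx>95)&(lx<120)&(abs(ly)<22)),('floornear',(lx>48)&(lx<60)&(abs(ly)<22)),('nose',(lx>139)&(lx<144)&(abs(ly)<20)),('shield',(abs(lx-41)<1.5)&(abs(ly)<38))]:
        v=z[m&(z>-20)]; print('   ',nm,len(v),np.round(np.percentile(v,[25,50,75,90]),1))
E
```

```text
m scene [  0.49  -0.84 -63.12] dyaw 0.13 [] 503 0.32
m scene [  0.53  -0.56 -63.3 ] dyaw 0.09 [-0.11  0.8 ] 503 0.31
    rim+ 62 [12.3 19.5 23.7 24. ]
    rim- 18 [23.1 23.4 23.6 23.9]
    floor 129 [ 2.8 12.5 16.1 18.2]
    floornear 28 [ 3.6 13.2 15.4 16.5]
    nose 55 [ 8.8 14.2 17.6 18.1]
    shield 118 [14.2 25.2 36.3 37.7]
m top [  0.69   0.38 -61.97] dyaw 0.34 [] 265 0.37
m top [  0.94   0.72 -63.42] dyaw 0.26 [-0.91  0.71] 265 0.36
    rim+ 20 [22.9 24.2 24.7 25.3]
    rim- 16 [22.5 23.3 24.3 24.6]
    floor 123 [ 2.7 10.5 16.1 18.4]
    floornear 62 [ 2.3  3.1  3.9 14.6]
    nose 29 [11.8 16.4 17.5 18.8]
    shield 81 [11.3 25.9 36.  37.9]
3 scene [  1.98  -0.56 -63.26] dyaw 0.08 [] 714 0.34
3 scene [  2.06  -0.48 -63.57] dyaw 0.07 [-0.19  0.25] 714 0.36
    rim+ 43 [ 5.8 10.1 15.8 21.8]
    rim- 31 [22.9 23.3 23.6 23.8]
    floor 143 [ 2.7 12.7 16.5 18.2]
    floornear 109 [119.3 132.9 508.4 514. ]
    nose 68 [ 6.3 11.2 16.1 17.4]
    shield 201 [ 12.9  24.3  35.4 117.3]
3 top [ -1.53   0.86 -62.09] dyaw -0.23 [] 370 0.6
3 top [ -0.5   -0.47 -62.95] dyaw 0.61 [-0.42  0.72] 370 0.68
    rim+ 37 [ 23.4  24.4 504.3 519.4]
    rim- 1 [20.8 20.8 20.8 20.8]
    floor 143 [ 2.7  5.5 16.1 18.1]
    floornear 69 [  3.6 136.5 512.  517.9]
    nose 41 [ 8.  14.3 17.5 19.5]
    shield 70 [ 25.8 510.6 526.1 529.2]
```

```bash
python3 - <<'E'
from plan import *
plan([(.4715,-.205,.17,-14.6),(.4707,-.185,.17,-13.5),(.4602,.085,.17,3.7,9),(.4597,.098,.17,4.4),(.4594,.1051,.17,4.7)])
E
```

```text
[-0.0162, -0.0502, 0.0018] [-0.0004, 0.0006, -0.0045]; [-0.0291, -0.0958, -0.0] [0.0, -0.0, -0.0244]; [-0.0407, -0.1445, -0.0] [0.0, -0.0, -0.0425]; [-0.0358, -0.1458, -0.0] [0.0, -0.0, -0.0424]; [-0.031, -0.1468, -0.0] [0.0, -0.0, -0.0425]
[-0.0261, -0.1479, -0.0] [0.0, -0.0, -0.0425]; [-0.0211, -0.1486, -0.0] [0.0, -0.0, -0.0425]; [-0.0161, -0.1492, -0.0] [0.0, -0.0, -0.0424]; [-0.0112, -0.1497, -0.0] [0.0, -0.0, -0.0425]; [-0.0061, -0.15, -0.0] [0.0, -0.0, -0.0425]
[-0.0012, -0.1501, -0.0] [0.0, -0.0, -0.0424]; [0.0017, -0.0651, -0.0] [0.0, -0.0, -0.0156]; [0.0013, -0.0355, -0.0] [0.0, -0.0, -0.0067]
13 [0.45940603 0.10510586 0.16999384] [ 1.79999670e+02 -1.31740899e-04  4.70149100e+00]
```

Emit:
{"api": "step_arm", "payload": {"commands": [{"xyz": [-0.016,-0.05,0.002],"delta_rot": [0,0.0006,-0.0045],"jaw": -1},{"xyz": [-0.029,-0.096,0],"delta_rot": [0,0,-0.0244],"jaw": -1},{"xyz": [-0.041,-0.145,0],"delta_rot": [0,0,-0.0425],"jaw": -1},{"xyz": [-0.036,-0.146,0],"delta_rot": [0,0,-0.0425],"jaw": -1},{"xyz": [-0.031,-0.147,0],"delta_rot": [0,0,-0.0425],"jaw": -1}]}}

```text
t: 7.75
position: [0.467, -0.0932, 0.1702]
tcp_rot: [-3.141, -0.001, -0.134]
wrist_force: [0.1, 0.6, -1.4]
finger_gap: 0.0109
```

Emit:
{"api": "step_arm", "payload": {"commands": [{"xyz": [-0.026,-0.148,0],"delta_rot": [0,0,-0.0425],"jaw": -1},{"xyz": [-0.021,-0.149,0],"delta_rot": [0,0,-0.0425],"jaw": -1},{"xyz": [-0.016,-0.149,0],"delta_rot": [0,0,-0.0425],"jaw": -1},{"xyz": [-0.011,-0.15,0],"delta_rot": [0,0,-0.0425],"jaw": -1},{"xyz": [-0.006,-0.15,0],"delta_rot": [0,0,-0.0425],"jaw": -1}]}}

```text
t: 8.25
position: [0.4611, 0.057, 0.1703]
tcp_rot: [-3.141, -0.001, 0.033]
wrist_force: [0.7, -0.7, -2.3]
finger_gap: 0.0109
```

Emit:
{"api": "step_arm", "payload": {"commands": [{"xyz": [-0.001,-0.11,0],"delta_rot": [0,0,-0.0425],"jaw": -1},{"xyz": [0.002,-0.08,0],"delta_rot": [0,0,-0.0156],"jaw": -1},{"xyz": [0.001,-0.06,0],"delta_rot": [0,0,-0.0067],"jaw": -1},{"xyz": [0,0,0],"delta_rot": [0,0,0],"jaw": -1},{"xyz": [0,0,0],"delta_rot": [0,0,0],"jaw": -1}]}}

```text
t: 8.75
position: [0.4593, 0.1051, 0.1702]
tcp_rot: [3.141, -0.0, 0.082]
wrist_force: [-0.0, -0.7, -1.9]
finger_gap: 0.0108
```

```bash
python3 - <<'E'
from plan import *
s=get_state(); print(s['t'],s['position'],np.degrees(s['tcp_rot']),s['wrist_force'],s['torque'],s['finger_gap'])
plan([(.4594,.1051,.15,4.7),(.4594,.1051,.12,4.7),(.4594,.1051,.1042,4.7)])
E
```

```text
8.75 [0.45925613 0.10506975 0.17023912] [ 1.79981944e+02 -2.48110107e-02  4.72642719e+00] [-0.01924927 -0.70451583 -1.94231327] [-0.052054    0.05640334 -0.01301604] 0.01080029915383685
[0.0007, -0.0001, 0.1012] [0.0004, -0.0006, 0.0006]; [-0.0, -0.0, 0.15] [0.0, 0.0, -0.0]; [-0.0, -0.0, 0.079] [0.0, 0.0, -0.0]
3 [0.45940153 0.1050954  0.10419918] [1.79999950e+02 2.18472324e-03 4.69942293e+00]
```

Emit:
{"api": "step_arm", "payload": {"commands": [{"xyz": [0.0005,0,0.05],"delta_rot": [0,0,0],"jaw": -1},{"xyz": [0,0,0.1],"delta_rot": [0,0,0],"jaw": -1},{"xyz": [0,0,0.1],"delta_rot": [0,0,0],"jaw": -1},{"xyz": [0,0,0.08],"delta_rot": [0,0,0],"jaw": -1},{"xyz": [0,0,0],"delta_rot": [0,0,0],"jaw": -1}]}}

```text
t: 9.25
position: [0.4577, 0.1045, 0.1013]
tcp_rot: [-3.141, 0.004, 0.081]
wrist_force: [0.0, 0.2, -1.8]
finger_gap: 0.0108
```

```bash
python3 -W ignore - <<'E'
from meas import *
meas('4')
c0=np.array([.691,.1245]);yaw=np.radians(4.7)
for n in ['scene','top']:
    im=cv2.imread(f'pics/{n}4.png'); im=cv2.resize(im[110:260,170:350] if n=='scene' else im[100:240,180:320],(660,550) if n=='scene' else (560,560),interpolation=cv2.INTER_CUBIC); cv2.imwrite(f'pics/{n}4c.png',np.clip(im.astype(float)*1.6,0,255).astype(np.uint8))
    P=cloud(n,np.load(f'{n}4.npy')); 
    L=(P[...,:2]-c0)@np.array([[np.cos(yaw),-np.sin(yaw)],[np.sin(yaw),np.cos(yaw)]]); Z=P[...,2]
    k=(abs(L[...,0]+.064)<.003)&(abs(L[...,1])<.066)&(Z>.02)&(Z<.1); a=np.polyfit(L[k][:,1],L[k][:,0],1); print(n,'front x',a[1],'yaw',4.7-np.degrees(a[0]),k.sum())
    k=(abs(L[...,1]+.0685)<.003)&(abs(L[...,0])<.055)&(Z>.01)&(Z<.1)
    if k.sum()>50: a=np.polyfit(L[k][:,0],L[k][:,1],1); print('side',a[1],'yaw',4.7+np.degrees(a[0]))
    k=(abs(L[...,1])<.03)&(abs(L[...,0]+.0645)<.003); h=np.sort(Z[k]); print('sill', h[h<.05][-6:] if len(h) else '', 'lintel',h[h>.05][:6])
    k=(Z>.1)&(abs(L[...,0])<.09)&(abs(L[...,1])<.09)&(Z<.115); print('top y extents',np.percentile(L[k][:,1],[.5,99.5]))
E
```

```text
9.25 [457.72 104.53 101.3 ] [-179.98    0.23    4.64] F [ 0.01  0.15 -1.75] T [0.002 0.088 0.004] 0.01077389559413889
scene handle in tool [-3.000e-02 -2.770e+00 -6.191e+01] dyaw 0.08 pitch,roll [] 490 0.51
scene handle in tool [ -0.11  -5.95 -61.79] dyaw 0.18 pitch,roll [ 0.12 -1.3 ] 490 0.57
top handle in tool [ 11.24  -4.44 -43.57] dyaw 2.12 pitch,roll [] 5 0.99
top handle in tool [  5.64   1.04 -61.59] dyaw -4.17 pitch,roll [-6.86 -5.74] 5 0.06
scene front x -0.06443215168400473 yaw 4.737544536377165 516
side -0.06886520397880645 yaw 4.707654770014333
sill [0.03937794 0.03945893 0.04012999 0.04052056 0.04201266 0.04289579] lintel [0.05150824 0.06044102 0.06457409 0.06590277 0.068387   0.06851352]
top y extents [-0.06913869  0.06634214]
top front x -0.0644261497791756 yaw 4.798336813229706 250
sill [0.04087746 0.04121113 0.04128051 0.0412893  0.04229624 0.04257666] lintel [0.06729009 0.06850088 0.07091172 0.07108233 0.07381973 0.07397404]
top y extents [-0.06571621  0.06857563]
```

View pics/scene4c.png

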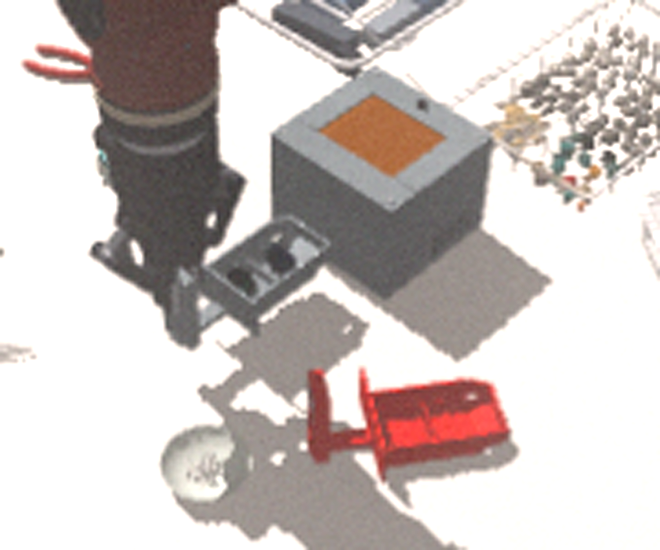

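View pics/top4c.png

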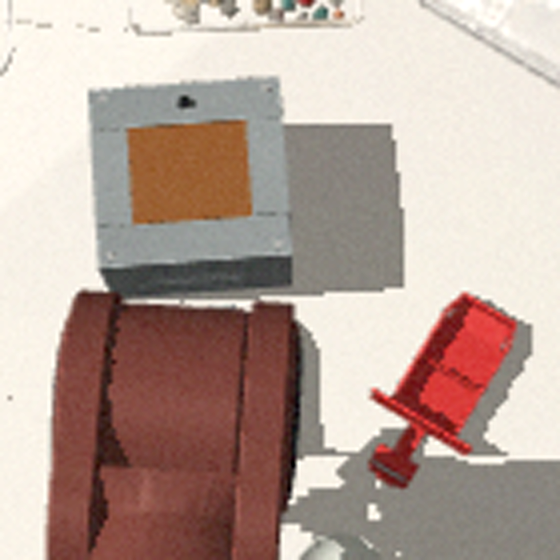

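```bash
python3 -W ignore - <<'E'
from plan import *
from fit import *
s=get_state(); print(s['t'],s['position'],np.degrees(s['tcp_rot']),s['wrist_force'],s['torque'],s['finger_gap'])
p0=s['position']*1000; yaw=np.degrees(s['tcp_rot'][2])
P=cloud('scene',np.load('scene4.npy'))
c,sn=np.cos(np.radians(yaw)),np.sin(np.radians(yaw)); X=P[...,0]*1000-p0[0];Y=P[...,1]*1000-p0[1]; z=P[...,2]*1000-(p0[2]-62.9)
lx=c*X+sn*Y; ly=-sn*X+c*Y
P[(lx<37)|(z>42)|(lx>148)]=np.nan
for y0 in (-3,0,3):
    x,N,e=fit_tray(P,[p0[0]-sn*y0,p0[1]+c*y0,p0[2]-63,yaw,0,0],level=True,zmin=-.01)
    o=np.array([c*(x[0]-p0[0])+sn*(x[1]-p0[1]),-sn*(x[0]-p0[0])+c*(x[1]-p0[1]),x[2]-p0[2]]); print(np.round(o,2),'dyaw',x[3]-yaw,N,e)
for a in range(40,146,8):
    row=[]
    for b in range(44,-48,-4):
        m=(lx>=a-4)&(lx<a+4)&(abs(ly-b)<2)&(z>-30)&(z<60); row.append('%4d'%np.max(z[m]) if m.sum() else '   .')
    print(a,''.join(row))
plan([(.4594,.1051,.1042,4.7)])
E
```

```text
9.65 [0.45997831 0.10504947 0.10496658] [ 1.79985156e+02 -9.52643755e-02  4.70762011e+00] [ 0.44593126 -1.81373334 -1.80173778] [0.00763761 0.09343768 0.00127924] 0.011131618338855639
[  1.3   -3.24 -65.53] dyaw 0.09298744246971946 487 0.45501351566839077
[  1.31  -3.17 -65.56] dyaw 0.06877476654146442 480 0.46409854300068076
[  1.37  -3.22 -63.03] dyaw 0.14644626129926852 413 0.5256407630184228
40    .   .   .   .   .   . -17  37  33  34  34  33  32  34  33  31  35  34  32  34  34  34  32
48    .   .   .   .   .   .   .  27  24   . -21   .  22  25  22   .  23  21   . -19  25   .   .
56    .   .   . -22 -21  20  19   .  19  17   .  15  14  14  13   .   . -22  21  21   .   .   .
64    .   .   .   .   .  21   7   .   8  15  15  16  15  15  14   .   .  12   .  20   .   .   .
72    .   .   .   .   .  21  19   7   .   .  15  14  14  13  10 -24   9   .  19  21   .   .   .
80    .   .   .   .   .  21  15   1   1   5   2   0   0   0   0   .   .  14  19  20   .   .   .
88    .   .   .   .   .  20  18   8   9   8   7   7   9   7   8   8   .   .  21  21   .   .   .
96    .   .   .   .   .  20  21   0   0   1   0  11  14  13  15  13  11  16  19  17   .   .   .
104    .   .   .   .   .  20  19   0   0   1  15  15  18  15  16  12  11   .   .  21   .   .   .
112    .   .   .   .   .  21  16   1   .   .   .  15   .  16  14  10   9   .   .  20   .   .   .
120    .   .   .   .   .  20  19   1   .   .   7   .   0   0   0   .   9   .  21  20   .   .   .
128    .   .   .   .   .   6  19   1   2   1   2   0   3   1   0   2 -22   .  19  16   .   .   .
136    .   . -20   .   .   .  17  13   4   5   4   3   6  12   5   8  13  13  18   .   .   .   .
144   -7  -4   .   .   .   .   .  13   9  16  14  14  14  15  13  14  13   .   .   .   .   .   .
[-0.0029, -0.0005, 0.0038] [0.0003, -0.0021, 0.0002]
1 [0.45939334 0.10510144 0.10420559] [ 1.79998663e+02 -7.65647338e-04  4.69860676e+00]
```

```bash
cat > m2.py <<'E'
from plan import *
from fit import *
def m2(tag,k=3):
    s=get_state(); print(s['t'],s['position'],np.degrees(s['tcp_rot']),s['wrist_force'],s['torque'],s['finger_gap'])
    p0=s['position']*1000; yaw=np.degrees(s['tcp_rot'][2]); ds=[]
    for i in range(k):
        p,d=optics.grab_frame('scene'); ds.append(np.where(d>0,d,np.nan))
    s=get_state(); print(s['t'],s['position']*1000-p0)
    cv2.imwrite(f'pics/scene{tag}.png',p[:,:,::-1]); D=np.nan_to_num(np.nanmedian(ds,0)); np.save(f'scene{tag}.npy',D)
    P=cloud('scene',D)
    c,sn=np.cos(np.radians(yaw)),np.sin(np.radians(yaw)); X=P[...,0]*1000-p0[0];Y=P[...,1]*1000-p0[1]; z=P[...,2]*1000-(p0[2]-62.9)
    lx=c*X+sn*Y; ly=-sn*X+c*Y
    front=4.7; 
    P[(lx<37)|(z>42)|(lx>148)]=np.nan
    for lev in (True,False):
        x,N,e=fit_tray(P,[p0[0],p0[1],p0[2]-63,yaw,0,0],level=lev,zmin=-.01)
        o=np.array([c*(x[0]-p0[0])+sn*(x[1]-p0[1]),-sn*(x[0]-p0[0])+c*(x[1]-p0[1]),x[2]-p0[2]]); print(np.round(o,2),'dyaw',x[3]-yaw,x[4:],N,e)
    return P,lx,ly,z
E
python3 -W ignore - <<'E'
from m2 import *
P,lx,ly,z=m2('5')
for a in range(40,146,8):
    row=[]
    for b in range(44,-48,-4):
        m=(lx>=a-4)&(lx<a+4)&(abs(ly-b)<2)&(z>-30)&(z<60); row.append('%4d'%np.max(z[m]) if m.sum() else '   .')
    print(a,''.join(row))
E
```

```text
9.65 [0.45997831 0.10504947 0.10496658] [ 1.79985156e+02 -9.52643755e-02  4.70762011e+00] [ 0.44593126 -1.81373334 -1.80173778] [0.00763761 0.09343768 0.00127924] 0.011131618338855639
9.8 [-0.30031375  0.09840519 -0.4096871 ]
[ -1.22  -5.57 -62.71] dyaw 0.1472410209173045 [] 495 0.5775875084795032
[ -1.13  -6.32 -63.17] dyaw 0.2807633464546724 [-0.25148222 -2.45130779] 495 0.5406529732723864
40    .   .   .   .   .   .   5  35  34  34  36  35  35  36  37  37  34  37  35  38  35  36  36
48    .   .   .   .   .   .   .   .   .  35   .   .   .   .   .   .  36   .   .  33   .   .   .
56    .   .   .   .   .  23   .   .   .  13   .  14  15   .  13   .   .   .  23  20   .   .   .
64    .   .   .   .   .  23  17   .  14  17  19  18  18  16  13   .   .   .  22  20   .   .   .
72    .   .   .   .   .  22  16   .  16  17   .  17  16  14  13   .   .   .  22  23   .   .   .
80    .   .   .   .   .  23  23   1   .   .   .   .   2   1   3   .   .   .  23  21   .   .   .
88    .   .   .   .   .  23  20  11  10  12  10  10   9  10  12  11   .   .  22  22   .   .   .
96    .   .   .   .   .  23  21   1   1   3   1  13  12  14  17  17   .   .  22  17   .   .   .
104    .   .   .   .   .  22  22   1   2  14  16  16  18  16  17  14  13   .  22  23   .   .   .
112    .   .   .   .   .  22  22   1   .   .  17   .  18  15  15  13  11   .  22  23   .   .   .
120    .   .   .   .   .  22  23   .   .   .   .   .   3   .   2   .   .   .  22  21   .   .   .
128    .   .   .   .   .  22  20   2   2   3   1   4   3   4   4   .   .   .  21  20   .   .   .
136    .   .   .   .   .  16  18   4  15   5   4   4   5   4   5   6   .  18  19   .   .   .   .
144    .   .   .   .   .   .  12  18  17  16  14  17  11  18  17  16  16  17  13   .   .   .   .
```

```bash
python3 -W ignore - <<'E'
from fit import *
for tag,p0,yaw in [('m',(472.3,-215.7,62.9),-14.8),('3',(471.89,-215.43,169.72),-14.81),('5',(459.8,105.1,104.7),4.7)]:
    P=cloud('scene',np.nan_to_num(np.load(f'scene{tag}.npy')))
    c,sn=np.cos(np.radians(yaw)),np.sin(np.radians(yaw)); X=P[...,0]*1000-p0[0];Y=P[...,1]*1000-p0[1]; z=P[...,2]*1000-(p0[2]-62.9)
    lx=c*X+sn*Y; ly=-sn*X+c*Y
    k=(lx>52)&(lx<118)&(z>17)&(z<26)&(abs(ly)<40)
    h,e=np.histogram(ly[k],np.arange(-40,40,2)); print(tag,dict(zip(e.astype(int).tolist(),h.tolist())))
    k=(lx>37)&(lx<45)&(z>28)&(z<40)&(abs(ly)<60)
    h,e=np.histogram(ly[k],np.arange(-56,56,4)); print('  shield',dict(zip(e.astype(int).tolist(),h.tolist())))
    k=(lx>37)&(lx<47)&(z>10)&(z<40)&(abs(ly)<60); print(np.median(lx[k]))
    # bar
    k=(lx>15)&(lx<36)&(z>4)&(z<12)&(abs(ly)<20); print('bar',np.percentile(ly[k],[5,50,95]) if k.sum() else None,k.sum())
    k=(lx>-8)&(lx<8)&(z>5)&(z<35)&(abs(ly)<30); print('handle low',np.percentile(ly[k],[5,50,95]) if k.sum() else None,k.sum(),np.median(lx[k]))
im=cv2.imread('pics/scene5.png'); im=cv2.resize(im[160:220,190:270],(800,600),interpolation=cv2.INTER_CUBIC); cv2.imwrite('pics/s5c.png',np.clip(im*1.6,0,255).astype(np.uint8))
E
```

```text
m {-40: 0, -38: 0, -36: 0, -34: 0, -32: 0, -30: 32, -28: 15, -26: 1, -24: 0, -22: 0, -20: 0, -18: 0, -16: 0, -14: 0, -12: 1, -10: 3, -8: 3, -6: 4, -4: 6, -2: 6, 0: 6, 2: 6, 4: 6, 6: 2, 8: 3, 10: 1, 12: 0, 14: 0, 16: 0, 18: 0, 20: 0, 22: 0, 24: 34, 26: 15, 28: 0, 30: 0, 32: 0, 34: 0, 36: 0}
  shield {-56: 0, -52: 0, -48: 0, -44: 4, -40: 5, -36: 4, -32: 4, -28: 4, -24: 5, -20: 4, -16: 3, -12: 4, -8: 4, -4: 3, 0: 5, 4: 5, 8: 4, 12: 3, 16: 5, 20: 3, 24: 3, 28: 4, 32: 4, 36: 5, 40: 0, 44: 0, 48: 0}
39.626325365435626
bar [-7.66209879 -2.91666698  3.96438211] 35
handle low [-16.79454764  -7.8178081   10.79371836] 68 -6.551466991300802
3 {-40: 0, -38: 0, -36: 0, -34: 0, -32: 0, -30: 33, -28: 25, -26: 3, -24: 0, -22: 0, -20: 0, -18: 0, -16: 0, -14: 0, -12: 1, -10: 2, -8: 4, -6: 6, -4: 7, -2: 9, 0: 10, 2: 5, 4: 6, 6: 6, 8: 2, 10: 2, 12: 2, 14: 0, 16: 0, 18: 0, 20: 0, 22: 5, 24: 18, 26: 1, 28: 0, 30: 0, 32: 0, 34: 0, 36: 0}
  shield {-56: 0, -52: 0, -48: 0, -44: 4, -40: 6, -36: 5, -32: 3, -28: 6, -24: 4, -20: 6, -16: 5, -12: 4, -8: 6, -4: 5, 0: 5, 4: 6, 8: 3, 12: 0, 16: 0, 20: 0, 24: 0, 28: 0, 32: 0, 36: 0, 40: 0, 44: 0, 48: 0}
41.116119837577145
bar [-7.02547788 -2.41863076  5.19755985] 39
handle low [-16.20387961 -10.20363628   9.81841949] 79 -3.384142268396834
5 {-40: 0, -38: 0, -36: 0, -34: 0, -32: 24, -30: 12, -28: 2, -26: 0, -24: 0, -22: 0, -20: 0, -18: 0, -16: 1, -14: 0, -12: 2, -10: 0, -8: 1, -6: 5, -4: 2, -2: 3, 0: 1, 2: 2, 4: 2, 6: 1, 8: 1, 10: 0, 12: 0, 14: 0, 16: 0, 18: 0, 20: 10, 22: 23, 24: 4, 26: 0, 28: 0, 30: 0, 32: 0, 34: 0, 36: 0}
  shield {-56: 0, -52: 0, -48: 2, -44: 3, -40: 2, -36: 3, -32: 3, -28: 3, -24: 2, -20: 4, -16: 3, -12: 2, -8: 2, -4: 4, 0: 2, 4: 2, 8: 3, 12: 2, 16: 2, 20: 0, 24: 0, 28: 0, 32: 0, 36: 0, 40: 0, 44: 0, 48: 0}
41.89023956523626
bar [-10.28130791  -4.58916188   3.0367591 ] 24
handle low [-19.22517472 -11.65207671   8.69449068] 66 -4.003135821966434
```

View pics/s5c.png

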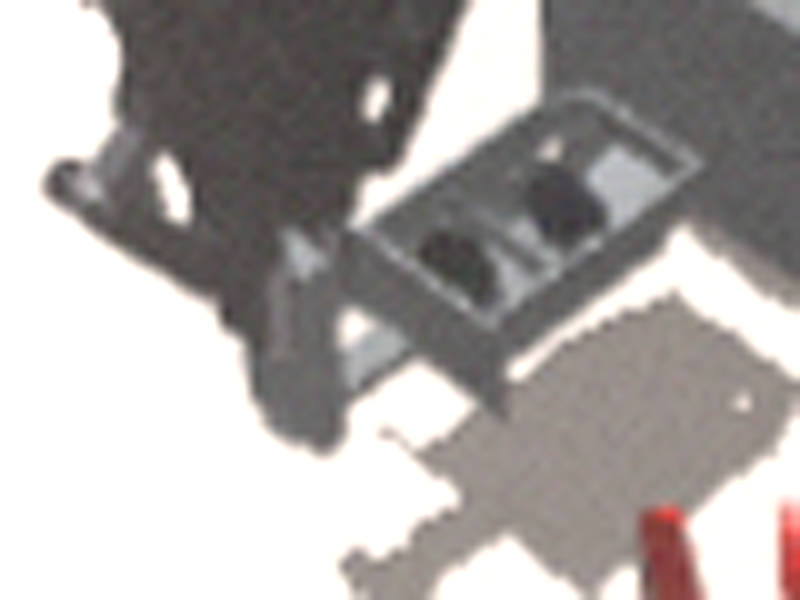

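Emit:
{"api": "step_arm", "payload": {"commands": [{"xyz": [0,-0.004,0],"delta_rot": [0,0,0],"jaw": -1},{"xyz": [0,-0.0035,0],"delta_rot": [0,0,0],"jaw": -1},{"xyz": [0,0,0],"delta_rot": [0,0,0],"jaw": -1},{"xyz": [0,0,0],"delta_rot": [0,0,0],"jaw": -1}], "force": 100}}

```text
t: 10.2
position: [0.4594, 0.1067, 0.1042]
tcp_rot: [3.142, -0.0, 0.082]
wrist_force: [-0.3, -0.4, -2.0]
finger_gap: 0.0108
```

```bash
cat > bx.py <<'E'
from h import *
def bx():
    s=get_state(); y=np.radians(4.7); d=s['position'][:2]-np.array([.6268,.1189]); c,n=np.cos(y),np.sin(y)
    F=s['wrist_force']
    print('t',s['t'],'box x,y of TCP mm',round(1e3*(c*d[0]+n*d[1]),2),round(1e3*(-n*d[0]+c*d[1]),2),'z',round(1e3*s['position'][2],2),'rpy',np.round(np.degrees(s['tcp_rot']),2),'F box',round(c*F[0]+n*F[1],2),round(-n*F[0]+c*F[1],2),round(F[2],2),'T',np.round(s['torque'],3),round(s['finger_gap']*1e3,2))
E
python3 -W ignore - <<'E'
from bx import *; bx()
from m2 import *
m2('6',2); bx()
E
```

```text
t 10.2 box x,y of TCP mm -167.88 1.53 z 104.25 rpy [ 1.80e+02 -3.00e-02  4.72e+00] F box -0.32 -0.41 -2.03 T [-0.018  0.127 -0.066] 10.77
10.2 [0.45935783 0.1066684  0.10424605] [ 1.79995305e+02 -2.60747430e-02  4.71915080e+00] [-0.28477571 -0.43702597 -2.02660352] [-0.01753256  0.12743899 -0.06625019] 0.010772066449417758
10.3 [-0.01651586 -0.02297315 -0.00649656]
[ -1.23  -5.55 -62.96] dyaw 0.06422259105091666 [] 491 0.603600232291523
[ -1.16  -5.93 -63.49] dyaw 0.14014319612962733 [-0.23298699 -1.54325421] 491 0.615469031601485
t 10.3 box x,y of TCP mm -167.9 1.51 z 104.24 rpy [ 1.80e+02 -2.00e-02  4.72e+00] F box 0.51 -0.73 -1.52 T [0.008 0.063 0.007] 10.97
```

Emit:
{"api": "step_arm", "payload": {"commands": [{"xyz": [0.03,0,0],"delta_rot": [0,0,0],"jaw": -1},{"xyz": [0.05,0,0],"delta_rot": [0,0,0],"jaw": -1},{"xyz": [0.05,0,0],"delta_rot": [0,0,0],"jaw": -1},{"xyz": [0.03,0,0],"delta_rot": [0,0,0],"jaw": -1},{"xyz": [0,0,0],"delta_rot": [0,0,0],"jaw": -1}]}}

```text
t: 10.8
position: [0.4919, 0.1092, 0.1042]
tcp_rot: [3.141, -0.001, 0.082]
wrist_force: [0.3, -1.8, -1.4]
finger_gap: 0.0106
```

```bash
python3 -W ignore - <<'E'
from bx import *; bx()
p,d=optics.grab_frame('scene'); im=p[160:220,190:290,::-1]; cv2.imwrite('pics/s7.png',np.clip(cv2.resize(im,(800,480),interpolation=cv2.INTER_CUBIC)*1.6,0,255).astype(np.uint8)); bx()
E
```

```text
t 10.8 box x,y of TCP mm -135.22 1.38 z 104.23 rpy [ 1.7999e+02 -3.0000e-02  4.7100e+00] F box 0.17 -1.85 -1.41 T [-0.032  0.141 -0.024] 10.63
t 10.85 box x,y of TCP mm -135.82 1.48 z 104.1 rpy [180.     0.     4.71] F box -0.22 -0.51 -2.68 T [-0.006  0.075 -0.033] 10.69
```

View pics/s7.png

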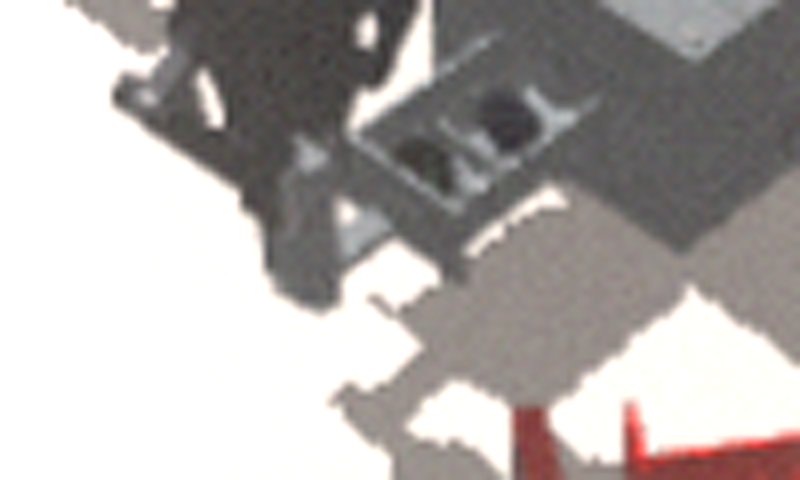

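The nose is in the slot (crop 550,60) with no contact force. Continuing slowly.

Emit:
{"api": "step_arm", "payload": {"commands": [{"xyz": [0.025,0,0],"delta_rot": [0,0,0],"jaw": -1},{"xyz": [0.025,0,0],"delta_rot": [0,0,0],"jaw": -1},{"xyz": [0.025,0,0],"delta_rot": [0,0,0],"jaw": -1},{"xyz": [0,0,0],"delta_rot": [0,0,0],"jaw": -1}]}}

```text
t: 11.25
position: [0.5068, 0.1105, 0.1043]
tcp_rot: [3.141, -0.001, 0.082]
wrist_force: [-0.3, 0.7, -2.3]
finger_gap: 0.011
```

```bash
python3 -W ignore - <<'E'
from bx import *; bx()
E
```

```text
t 11.25 box x,y of TCP mm -120.27 1.44 z 104.34 rpy [ 1.7999e+02 -5.0000e-02  4.7100e+00] F box -0.26 0.76 -2.33 T [-0.067  0.194  0.019] 11.0
```

Emit:
{"api": "step_arm", "payload": {"commands": [{"xyz": [0.025,0,0],"delta_rot": [0,0,0],"jaw": -1},{"xyz": [0.025,0,0],"delta_rot": [0,0,0],"jaw": -1},{"xyz": [0.025,0,0],"delta_rot": [0,0,0],"jaw": -1},{"xyz": [0,0,0],"delta_rot": [0,0,0],"jaw": -1}]}}

```text
t: 11.65
position: [0.5218, 0.1117, 0.1043]
tcp_rot: [3.142, -0.001, 0.082]
wrist_force: [0.2, -0.7, -1.9]
finger_gap: 0.0103
```

```bash
python3 -W ignore - <<'E'
from bx import *; bx()
p,d=optics.grab_frame('scene'); im=p[150:210,200:300,::-1]; cv2.imwrite('pics/s8.png',np.clip(cv2.resize(im,(800,480),interpolation=cv2.INTER_CUBIC)*1.6,0,255).astype(np.uint8)); bx()
P=cloud('scene',d); yaw=np.radians(4.7); L=(P[...,:2]-[.6268,.1189])@np.array([[np.cos(yaw),-np.sin(yaw)],[np.sin(yaw),np.cos(yaw)]])*1e3; Z=P[...,2]*1e3
k=(L[...,0]>-55)&(L[...,0]<-5)&(Z>58)&(Z<70)&(abs(L[...,1])<45); h,e=np.histogram(L[k][:,1],np.arange(-40,40,2)); print(dict(zip(e.astype(int).tolist(),h.tolist())))
for lo,hi in [(-60,-35),(-35,-8)]:
    kk=k&(L[...,0]>lo)&(L[...,0]<hi); a=L[kk][:,1]; print(lo,'rims',a[a<-20].mean() if (a<-20).any() else 0,a[a>18].mean(), Z[kk&(L[...,1]<-20)].mean())
E
```

```text
t 11.65 box x,y of TCP mm -105.23 1.45 z 104.31 rpy [ 1.80e+02 -5.00e-02  4.71e+00] F box 0.1 -0.76 -1.88 T [0.025 0.054 0.03 ] 10.3
t 11.7 box x,y of TCP mm -105.67 1.47 z 104.21 rpy [ 1.80e+02 -2.00e-02  4.71e+00] F box -0.56 0.48 -1.54 T [-0.009  0.097  0.027] 10.68
{-40: 0, -38: 0, -36: 0, -34: 0, -32: 3, -30: 16, -28: 6, -26: 0, -24: 0, -22: 0, -20: 0, -18: 0, -16: 0, -14: 1, -12: 0, -10: 0, -8: 0, -6: 1, -4: 2, -2: 2, 0: 2, 2: 3, 4: 2, 6: 0, 8: 1, 10: 0, 12: 0, 14: 0, 16: 0, 18: 0, 20: 2, 22: 6, 24: 14, 26: 0, 28: 0, 30: 0, 32: 0, 34: 0, 36: 0}
-60 rims -28.495541207120368 23.539455325732135 62.67489608498658
-35 rims -28.9537235224492 24.670852576113603 62.62330018912434
```

View pics/s8.png

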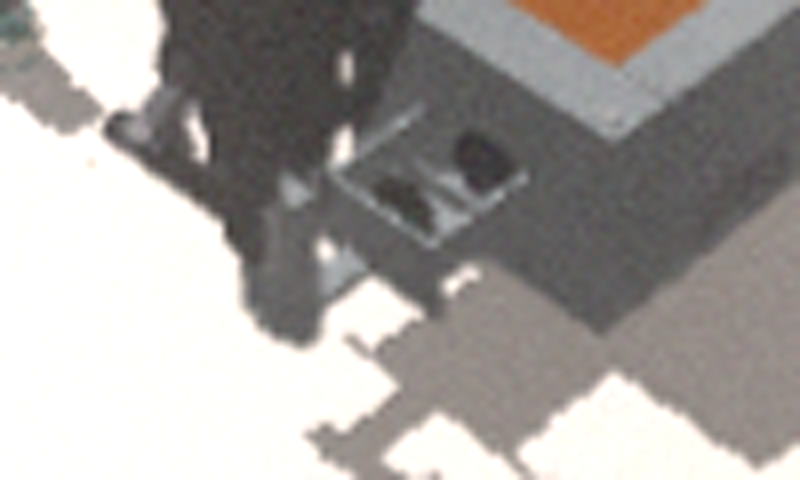

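The pan is about 18 mm in with no contact, and both stones are visible. Continuing.

Emit:
{"api": "step_arm", "payload": {"commands": [{"xyz": [0.03,0,0],"delta_rot": [0,0,0],"jaw": -1},{"xyz": [0.045,0,0],"delta_rot": [0,0,0],"jaw": -1},{"xyz": [0.045,0,0],"delta_rot": [0,0,0],"jaw": -1},{"xyz": [0.03,0,0],"delta_rot": [0,0,0],"jaw": -1},{"xyz": [0,0,0],"delta_rot": [0,0,0],"jaw": -1}]}}

```text
t: 12.2
position: [0.5519, 0.1142, 0.1042]
tcp_rot: [3.142, -0.001, 0.082]
wrist_force: [-0.0, 0.1, -1.3]
finger_gap: 0.0106
```

```bash
python3 -W ignore - <<'E'
from bx import *; bx()
E
```

```text
t 12.2 box x,y of TCP mm -75.02 1.41 z 104.24 rpy [ 1.80e+02 -4.00e-02  4.71e+00] F box 0.01 0.12 -1.26 T [0.022 0.099 0.031] 10.58
```

Emit:
{"api": "step_arm", "payload": {"commands": [{"xyz": [0.03,0,0],"delta_rot": [0,0,0],"jaw": -1},{"xyz": [0.03,0,0],"delta_rot": [0,0,0],"jaw": -1},{"xyz": [0.02,0,0],"delta_rot": [0,0,0],"jaw": -1},{"xyz": [0,0,0],"delta_rot": [0,0,0],"jaw": -1}]}}

```text
t: 12.6
position: [0.5671, 0.1155, 0.1042]
tcp_rot: [3.141, 0.0, 0.082]
wrist_force: [-2.8, 0.1, -0.6]
finger_gap: 0.011
```

```bash
python3 -W ignore - <<'E'
from bx import *; bx()
E
```

```text
t 12.6 box x,y of TCP mm -59.76 1.5 z 104.21 rpy [1.7999e+02 1.0000e-02 4.7100e+00] F box -2.8 0.29 -0.57 T [-0.084  0.555  0.02 ] 10.98
```

Emit:
{"api": "step_arm", "payload": {"commands": [{"xyz": [0.02,0,0],"delta_rot": [0,0,0],"jaw": -1},{"xyz": [0.02,0,0],"delta_rot": [0,0,0],"jaw": -1},{"xyz": [0.015,0,0],"delta_rot": [0,0,0],"jaw": -1},{"xyz": [0.01,0,0],"delta_rot": [0,0,0],"jaw": -1},{"xyz": [0,0,0],"delta_rot": [0,0,0],"jaw": -1}]}}

```text
t: 13.1
position: [0.58, 0.1166, 0.1042]
tcp_rot: [3.142, -0.0, 0.082]
wrist_force: [-4.1, -0.4, -0.6]
finger_gap: 0.011
```

```bash
python3 -W ignore - <<'E'
from bx import *; bx()
E
```

```text
t 13.1 box x,y of TCP mm -46.79 1.52 z 104.21 rpy [ 1.80e+02 -1.00e-02  4.71e+00] F box -4.07 -0.03 -0.63 T [-0.089  0.834  0.039] 11.01
```

Spring force is 4.1 N and the sideways force is about zero. Now 1 mm steps until the shield contacts.

Emit:
{"api": "step_arm", "payload": {"commands": [{"xyz": [0.005,0,0],"delta_rot": [0,0,0],"jaw": -1},{"xyz": [0.005,0,0],"delta_rot": [0,0,0],"jaw": -1},{"xyz": [0,0,0],"delta_rot": [0,0,0],"jaw": -1}]}}

```text
t: 13.4
position: [0.5819, 0.1168, 0.1043]
tcp_rot: [3.142, -0.0, 0.082]
wrist_force: [-3.7, 0.5, -0.9]
finger_gap: 0.0108
```

Emit:
{"api": "step_arm", "payload": {"commands": [{"xyz": [0.005,0,0],"delta_rot": [0,0,0],"jaw": -1},{"xyz": [0,0,0],"delta_rot": [0,0,0],"jaw": -1}]}}

```text
t: 13.6
position: [0.5822, 0.1167, 0.1042]
tcp_rot: [3.141, 0.001, 0.082]
wrist_force: [-8.4, -0.8, 2.3]
finger_gap: 0.0105
```

```bash
python3 -W ignore - <<'E'
from bx import *; bx()
E
```

```text
t 13.6 box x,y of TCP mm -44.64 1.51 z 104.25 rpy [1.7999e+02 7.0000e-02 4.7100e+00] F box -8.43 -0.13 2.31 T [-0.173  1.775  0.039] 10.46
```

Emit:
{"api": "step_arm", "payload": {"commands": [{"xyz": [0.003,0,0],"delta_rot": [0,0,0],"jaw": -1},{"xyz": [0,0,0],"delta_rot": [0,0,0],"jaw": -1},{"xyz": [0,0,0],"delta_rot": [0,0,0],"jaw": -1}]}}

```text
t: 13.9
position: [0.5822, 0.1168, 0.1043]
tcp_rot: [3.141, 0.002, 0.082]
wrist_force: [-11.9, -1.9, 4.3]
finger_gap: 0.0105
```

```bash
python3 -W ignore - <<'E'
from bx import *; bx()
ds=[]
for i in range(4):
    p,d=optics.grab_frame('scene'); ds.append(np.where(d>0,d,np.nan))
D=np.nan_to_num(np.nanmedian(ds,0)); np.save('scene9.npy',D)
im=p[140:200,210:310,::-1]; cv2.imwrite('pics/s9.png',np.clip(cv2.resize(im,(800,480),interpolation=cv2.INTER_CUBIC)*2.2,0,255).astype(np.uint8)); cv2.imwrite('pics/s9f.png',p[:,:,::-1])
P=cloud('scene',D); yaw=np.radians(4.7); L=(P[...,:2]-[.6268,.1189])@np.array([[np.cos(yaw),-np.sin(yaw)],[np.sin(yaw),np.cos(yaw)]])*1e3; Z=P[...,2]*1e3
for zz in range(104,4,-6):
    print(zz,''.join('%4d'%np.median(L[m][:,0]) if (m:=(abs(Z-zz)<3)&(abs(L[...,1]-y)<2.5)&(abs(L[...,0])<30)).sum() else '   .' for y in range(64,-68,-5)))
bx()
E
```

```text
t 13.9 box x,y of TCP mm -44.6 1.53 z 104.3 rpy [1.7998e+02 1.3000e-01 4.7200e+00] F box -12.03 -0.88 4.35 T [-0.328  2.426 -0.023] 10.53
104    .   .   .   .   .   .   .   .  23   .  28  24  19   8   9   9  14  11   9  10   6  11  15  12  15  20  15
98    .   .   .   .   .   .   .   .   .   .   .   0   0   0 -12   1   0   0   0   0   0   0   0   0   0   0  15
92    .   .   .   .   .   .   .   .   .   .   .   0   0   0 -13   0   0   0   0   0   0   0   0   0   0   0   7
86    .   .   .   .   .   .   .   .   .   .   .   0   0   .   0   0   0   0   0   0   0   0   0   0   0   0  10
80    .   .   .   .   .   .   .   .   .   .   0   0  -1   0   0   0  -1  -2   0   0   0  -2   0   0   0   0   8
74    .   .   .   .   .   .   .   .   .   .   .  -3  -3  -2  -2  -2   0  -2  -3  -1  -2  -2   0   0   0   0   9
68    .   .   .   .   .   .   .   .   .   .   .  -2  -3  -4  -3  -3  -3  -2  -3  -3  -3  -2   0   0   0   0   2
62    .   .   .   .   .   .   .   .   .   .   .  -2  -2  -3  -2  -3  -2  -2  -3  -3  -3  -2   0   0   0   0   9
56    .   .   .   .   .   .   .   .   .   .  -3  -3  -4  -3  -4  
[... 381 characters left out ...]
4
32    .   .   .   .   .   .   .   .   .   0   .   .   .   0   0   0   0   0   0   0   0   0   0   .   0   0  13
26    .   .   .   .   .   .   .   .   .   .   .   .  -1   0   0   0   0   0   0   0   0   0   0   0   1   0   0
20    .   .   .   .   .   .   .   .   .   .   .   .   .   0   0   0   0   0   0   0   0   0   0   0   0   0  15
14    .   .   .   .   .   .   .   .   .   .   .   0  -1   0   0   0   0   0   0   0  -1   0   0   0   0   0   0
8    .   .   .   .   .   .   .   .   .   .   .   0   0   0   0   0   0   0   0   0   0   0   0   0   0   0   9
t 14.1 box x,y of TCP mm -44.61 1.51 z 104.29 rpy [1.7998e+02 1.3000e-01 4.7200e+00] F box -12.03 -0.74 4.44 T [-0.299  2.41   0.036] 10.69
```

View pics/s9.png

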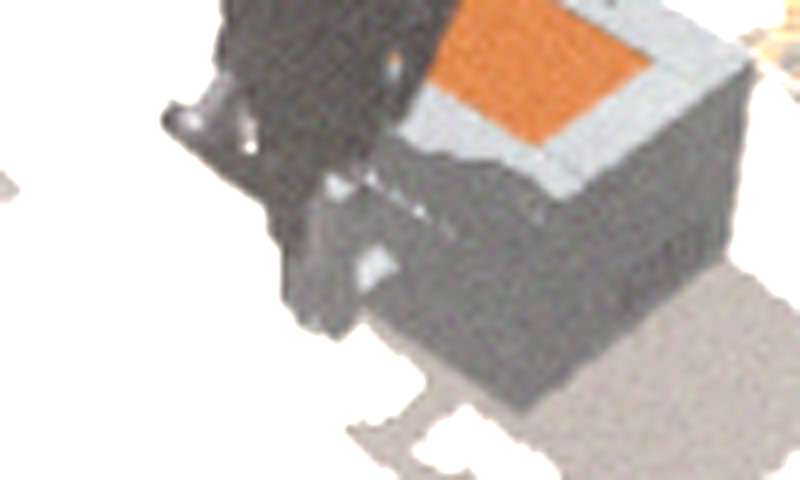

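View pics/s9f.png

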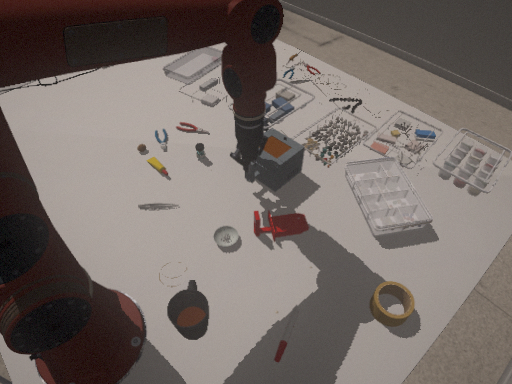

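```bash
python3 -W ignore - <<'E'
from h import *
P=cloud('scene',np.load('scene9.npy')); yaw=np.radians(4.7); L=(P[...,:2]-[.6268,.1189])@np.array([[np.cos(yaw),-np.sin(yaw)],[np.sin(yaw),np.cos(yaw)]])*1e3; Z=P[...,2]*1e3
x,y=L[...,0],L[...,1]
f=(abs(x)<2)&((y<-48)&(y>-64)&(Z>10)&(Z<98)|(y<0)&(y>-45)&((Z>10)&(Z<34)|(Z>84)&(Z<97)))
A=np.c_[np.ones(f.sum()),y[f],Z[f]]; co=np.linalg.lstsq(A,x[f],rcond=None)[0]; print('front plane',co,f.sum())
r=x-(co[0]+co[1]*y+co[2]*Z)
for zl,zh in [(43,50),(50,56),(56,62),(62,68),(68,74)]:
    for yl,yh in [(-36,-20),(-20,-5)]:
        m=(Z>zl)&(Z<zh)&(y>yl)&(y<yh)&(abs(r)<8); print(zl,yl,round(np.median(r[m]),2),m.sum(),end=' | ')
    print()
m=(Z>46)&(Z<72)&(y<-3)&(y>-50)&(r<-2)&(r>-6); print('shield y edge',np.percentile(y[m],[0,2]), 'z',np.percentile(Z[m],[1,99]))
A=np.c_[np.ones(m.sum()),y[m],Z[m]]; print(np.linalg.lstsq(A,r[m],rcond=None)[0])
E
```

```text
front plane [-0.19459231 -0.00515296 -0.00109846] 187
43 -36 -3.2 6 | 43 -20 -3.27 10 | 
50 -36 -3.13 7 | 50 -20 -2.15 3 | 
56 -36 -3.0 7 | 56 -20 -3.06 7 | 
62 -36 -3.21 5 | 62 -20 -2.85 4 | 
68 -36 -3.19 5 | 68 -20 -2.85 7 | 
shield y edge [-43.59279897 -43.29575985] z [46.02322893 71.72334524]
[-4.00391318 -0.00596294  0.01284383]
```

```bash
python3 -W ignore - <<'E'
from bx import *
p,d=optics.grab_frame('top'); cv2.imwrite('pics/top9.png',p[:,:,::-1])
a=cv2.imread('pics/scene0.png').astype(int); b=cv2.imread('pics/s9f.png').astype(int)
for nm,(u,v) in dict(vial=(200,152),dish=(227,239),tube=(158,165),red=(280,224)).items():
    print(nm,np.abs(a-b)[v-12:v+12,u-12:u+12].mean())
bx()
E
```

```text
vial 3.185185185185185
dish 3.060763888888889
tube 3.5711805555555554
red 16.31597222222222
t 14.15 box x,y of TCP mm -44.6 1.53 z 104.3 rpy [1.7998e+02 1.3000e-01 4.7200e+00] F box -11.4 -0.61 4.07 T [-0.317  2.402  0.064] 10.62
```

View pics/top9.png

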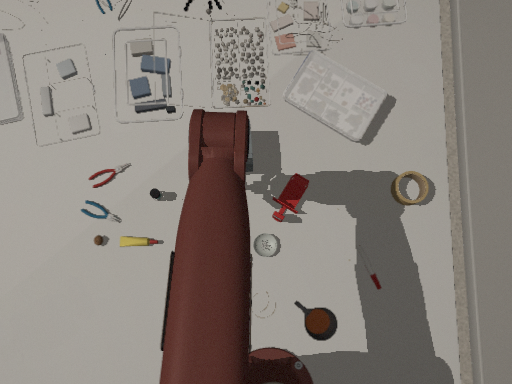

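The vial (156,194), dish (267,244) and tube (140,241) are where they started in the top picture. The red tray only has the arm's shadow on it, and nothing lies loose on the bench. Handing in.

```bash
python3 - <<'E'
from bx import *
print(manip.sign_off()); bx()
E
```

```text
the job is handed in; nothing more can be done
None
the job is handed in; nothing more can be done
```

I gripped the grey tray by its handle at 100 N and passed it level, nose first, through the slot and against the spring until the shield stopped on the box front. I handed the job in at about 14 s, still gripping the handle and pushing.

**Insertion:** There was no sideways contact force on the way in. The spring showed as 2.8 N at first touch and about 4 N near home. At the shield the tray stopped moving while the push rose to about 12 N (limit 120 N).

**Flush check:** The scene depth picture shows the shield's rear face parallel to the box front and about 3.1 mm proud of it. I read that as closed flush, because a gap would show as more. The shield's thickness isn't given, though, so this is my inference. Tool tilt was 0.13 degrees.

**Bystanders:** The vial, dish and glue tube are unmoved in both cameras, and nothing fell.

**Checks that disagreed or were missing:**
- **Sideways position:** The two cameras differed by about 2 mm on the sideways alignment of tray and slot. I settled on a value in between, and the insertion met no resistance.
- **Stones:** I last saw both in the pan when it was about 18 mm into the slot. After that the box and arm hid them, so their final position is not seen directly. No stone shows on the bench.

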